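# Make up a levelling-foot kit

### The job

Make up the kit: press one end of each thin gold plate in the slippery grey tray to tip it up, lift it out and stack all the plates, set down gently and not dropped, flat, squarely and centrally on the wooden block with their length along it; lay each standing levelling foot on its side in a lane of the orange cradle, one foot to a lane, with the middle of the rod between the two saddles and the rubber disc hanging clear beyond one end. When everything is loaded, and not before, push the red lever beside the cradle fully over, away from the robot, and leave the jars, screwdriver and spanner alone.

Things in the scene. Friction and masses are not known exactly. Their poses are not given: they have to be found in the camera images.
- tray: Fixed grey tray of slippery plastic, 131 mm along x, 242 mm along y, top face 42 mm above the bench. Origin on the bench under its middle. Four pockets side by side, middles at y = -87, -29, +29, +87 mm, each 48 mm wide with 10 mm walls between, from x = -60 to +55 mm. A plate lies there with its length along x, centre at x = -3 mm, top flush with the tray.
- tray_ridge (a point): Middle of the ledges' edge, x = 0, y = 0, 38 mm up (in the wall between two pockets). All pockets: on the -x side the plate rests on the ledge; on the +x side it is hollow, 32 mm deep. Pressing the plate's +x end about 25 mm down tips it (1 or 2 N); it then slides down and stays tipped at about 30 degrees, its -x end some 20 mm above the tray, to be gripped across its width.
- plate1_mid (a point): A thin gold aluminium plate, 110 x 45 x 4 mm, 60 g, two dark dots near its ends. This point is its centre; x along its length, y across, z through its thickness. It starts flat and flush in a pocket of the tray. It may be absent.
- plate2_mid (a point): A thin gold aluminium plate, 110 x 45 x 4 mm, 60 g, two dark dots near its ends. This point is its centre; x along its length, y across, z through its thickness. It starts flat and flush in a pocket of the tray. It may be absent.
- plate3_mid (a point): A thin gold aluminium plate, 110 x 45 x 4 mm, 60 g, two dark dots near its ends. This point is its centre; x along its length, y across, z through its thickness. It starts flat and flush in a pocket of the tray. It may be absent.
- plate4_mid (a point): A thin gold aluminium plate, 110 x 45 x 4 mm, 60 g, two dark dots near its ends. This point is its centre; x along its length, y across, z through its thickness. It starts flat and flush in a pocket of the tray. It may be absent.
- block_top (a point): The middle of the top of a fixed wooden stacking block with a black rubber top, 90 mm along x, 36 mm along y, 40 mm high above the bench; the plates are stacked on it, lengthwise along its x (either way round), so that they overhang it by 10 mm at each end and 4.5 mm at each side.
- lane_a (a point): Middle of a lane of the fixed orange cradle, on the axis of a rod lying there, 50 mm above the bench; x along the lane, z up. Two V saddles 10 mm thick, 40 mm either side of this point, the V 40 mm wide at its top, 10 mm above the rod's axis. A foot lies either way round, its marked point at this point, disc and collar beyond a saddle.
- lane_b (a point): The same point for the other lane, 100 mm beside the first (towards -y of the cradle). Both lanes stand on a plywood base 10 mm thick, 110 mm along x and 200 mm across.
- foot1_mid (a point): A levelling foot, 160 mm tall, 200 g, at first upright: a black rubber disc 56 mm across and 10 mm thick, a brass collar 25 mm across and 10 mm thick, then a bare steel rod 14 mm thick, 140 mm long. This point is on the rod's axis, 85 mm above the disc's underside (about the centre of mass); z along the rod away from the disc. May be absent.
- foot2_mid (a point): A levelling foot, 160 mm tall, 200 g, at first upright: a black rubber disc 56 mm across and 10 mm thick, a brass collar 25 mm across and 10 mm thick, then a bare steel rod 14 mm thick, 140 mm long. This point is on the rod's axis, 85 mm above the disc's underside (about the centre of mass); z along the rod away from the disc. May be absent.
- ready (a joint): The red lever on a grey block fixed beside lane_a (towards +y of the cradle): angle in rad, 0 leaning 0.5 rad from upright towards the cradle's -x (the robot), 1.0 fully over, leaning 0.5 rad towards +x; a light push moves it and it stays where it is left.
- ready_tip (a point): The tip of the red lever, about 70 mm from its pivot.
- jar1: A clear jar with a green screw lid, 84 mm across and 110 mm tall; leave it alone. Origin: centre of its underside.
- jar2: Another such clear jar with a green lid; leave it alone. Origin: centre of its underside.
- screwdriver: A red-handled screwdriver lying on the bench, 190 mm long; leave it alone.
- spanner: A steel spanner lying on the bench, 160 mm long; leave it alone.
There are look-alikes about, which are no part of the job. What is shaped like the part that bears plate3_mid but pink or purple is not meant.

How it is judged:
By the outcome, as a careful person would: the job done as asked, in the order asked, and still so for the second after the job is handed in, with the robot touching nothing.
Of plate1, plate2, plate3, plate4 only 3 to 4 are there at a start; the rules pass over those that are not, and their reading is None.
Of foot1, foot2 only 1 to 2 are there at a start; the rules pass over those that are not, and their reading is None.
At some moment in a run one of foot1, foot2 may be knocked a few centimetres aside while the robot is not near it.
It also fails if it takes over 210 s, if anything falls off the work surface, if the arm or the gripper's body presses on something with over 40 N, if the wrist force passes 120 N, or if a joint passes its speed limit or range.

### The arm

A 6-joint arm with a two-finger parallel gripper is mounted at the origin on the work surface. World frame = base frame: x ahead of the robot, y to its left, z up, the work surface at z = 0. Lengths are in m, angles in rad, forces in N, time in s.
With the tool pointing down it reaches from about 0.275 to 0.75 m from the base axis. Payload 10.2 kg.
Tool frame: the origin (TCP) lies midway between the tips of the shut fingers; the grasp point (between the pads) lies 19 mm behind it; z points along the fingers, y is the line along which they close (so a half turn about z gives the same grasp; the last joint's range is limited). The gripper opens to 85 mm and grips with 20 to 120 N. Pads are 22 mm wide; open, the fingers measure 114 mm over their backs; the gripper's body (76 mm by 85 mm) begins 54 mm behind the grasp point. The pads swing forward as they close: fully open they stand 13 mm farther back than shut.
Start: joints at [1.028, 0.313, 1.498, -0, 1.331, -0.223], TCP at [0.165, 0.498, 0.231] pointing down, gripper open.
Joint ranges: [-2.94, 2.94], [-0.97, 2.17], [0.19, 2.56], [-1.23, 4.37], [0.02, 3.11], [-2.88, 2.88]. Speed limits (rad/s): [2.39, 2.39, 3.01, 3.14, 3.14, 3.14].

### API

Orientations are given as a unit quaternion [w, x, y, z].
In Python, from plant import * gives the robot as it stands.
- The arm moves only by the tool drive_tool, never from a script. Its argument "moves" is a list that holds one entry, the list of rows, each a list of 5 numbers: the closure, from 0 (fully open) to 1 (shut), then the shift along the tool's x, y, z in units of 100 cm (1.0 is 100 cm), then the turn about the tool's z in units of 45 degrees (1.0 is 45 degrees). In form: [[[grip, tx, ty, tz, twist], ...]]. A call has 1 to 12 rows; each row shifts and turns the commanded pose from where the row before left it, along the tool's axes as they then stand; what a row does not reach is not made up. A row lasts 1/12 s, in which the tool goes at most 41.7 mm and 7.16 degrees, less where a joint would pass 70% of its speed; a pose out of reach is approached as far as the arm can. A call with a number of a shift or a turn outside -1 to 1 is refused whole. A call with a gripper value outside its range is refused whole. The fingers move at their own pace and stop on an object; the grip force is fixed at half the most. Time passes only in rows, so rows that do not move let the fingers close. It gives the time, the measured TCP pose, the force, the opening and the grip force at its end, in the units of the state.
- state(): the state, without advancing time (a new reading comes with each control period).
- camera(name): name is "side" or "top"; returns the picture (384x512x3 uint8, blue, green, red); there is no depth.
- camera_info(name): a dict with "camera_matrix" (3x3 intrinsics, pixels), "rvec" (rotation vector, rad) and "tvec" (3), from world to camera coordinates, as OpenCV has them. Camera axes: x right, y down, z forward; pixel columns grow to the right and rows downward; lengths in m; the calibration is good to about 2 mm. A picture is of the moment at which its call begins. camera_info takes no time and is no camera call.
- close_job(): hands the job in; it is judged then, once.
The state is a dict: "time_s": time; "qpos": joint angles; "joint_vel": joint speeds; "joint_efforts": joint torques, N m; "ee_pos": TCP position; "tcp_rot": TCP orientation; "wrist_force": force on the tool from outside, world axes, zero at the start; "torque": the same for the moment, N m; "gripper_width": finger opening in m; "finger_force": force on a finger pad.
Only numpy, scipy, OpenCV 4.12 (cv2) and the standard library are available. Lean on these libraries where they do the work, as an engineer would, in place of code of your own. Each camera call takes 0.05 s, during which the arm holds its last target. There are 200 camera calls.

## Working session

There is one attempt and no reset: what is moved stays moved. The work goes in short steps, Python scripts to look and compute and a tool call to move; the robot and the scene stay as the last step left them, time stands still between calls to the robot, and variables do not carry over. Pictures are saved under pics/ and viewed, at most 14 in all, crops included, and the job is handed in when it is done.

Besides the shell and the picture viewer there is one more tool, called by a JSON object that holds its "fn" and its "kwargs". drive_tool: Moves the arm, as the interface text tells. Shifts and turns lie within -1 to 1; 1 stands for 100 cm of shift or 45 degrees of turn. Its arguments: {"type":"object","properties":{"moves":{"type":"array","items":{"type":"array","items":{"type":"array","items":{"type":"number","minimum":-1,"maximum":1}}}}},"required":["moves"]}

```bash
ls; mkdir -p pics; cat > h.py <<'E'
from plant import *
import numpy as np, cv2
def cam(n):
    i=camera_info(n); K=np.array(i["camera_matrix"],float); R=cv2.Rodrigues(np.array(i["rvec"],float))[0]; t=np.array(i["tvec"],float).reshape(3)
    return K,R,t
def ray(n,uv):
    K,R,t=cam(n); d=R.T@np.linalg.inv(K)@np.array([uv[0],uv[1],1.]); return -R.T@t,d
def onz(n,uv,z):
    o,d=ray(n,uv); return o+d*(z-o[2])/d[2]
def proj(n,p):
    K,R,t=cam(n); q=K@(R@np.array(p,float)+t); return q[:2]/q[2]
def tri(uvt,uvs):
    o1,d1=ray("top",uvt); o2,d2=ray("side",uvs); A=np.c_[d1,-d2]; s=np.linalg.lstsq(A,o2-o1,rcond=None)[0]
    return (o1+d1*s[0]+o2+d2*s[1])/2
E
python3 - <<'E'
from h import *
np.set_printoptions(precision=3,suppress=True)
for n in("top","side"):
    im=camera(n); cv2.imwrite(f"pics/{n}0.png",im); cv2.imwrite(f"pics/{n}0b.png",cv2.resize(im,(800,600),interpolation=cv2.INTER_CUBIC))
    K,R,t=cam(n); print(n,K[0,0],-R.T@t,R[2])
print(state())
E
```

```text
pics
top 350.52863063338816 [ 0.461 -0.026  1.116] [ 0.079 -0.016 -0.997]
side 371.04781460759864 [ 0.471 -1.008  0.996] [ 0.052  0.723 -0.689]
{'time_s': 0.1, 'qpos': array([ 1.028,  0.313,  1.498,  0.   ,  1.331, -0.223]), 'joint_vel': array([ 0.001, -0.001, -0.002, -0.002,  0.002, -0.   ]), 'joint_efforts': array([  0.002, -41.29 , -26.014,  -0.   ,   0.003,  -0.   ]), 'ee_pos': array([0.165, 0.498, 0.231]), 'tcp_rot': array([-0.   ,  0.159,  0.987, -0.001]), 'wrist_force': array([-0.53 , -0.919, -0.339]), 'torque': array([ 0.022,  0.016, -0.028]), 'finger_force': 0.0, 'gripper_width': 0.08515465367847579}
```

View pics/top0b.png

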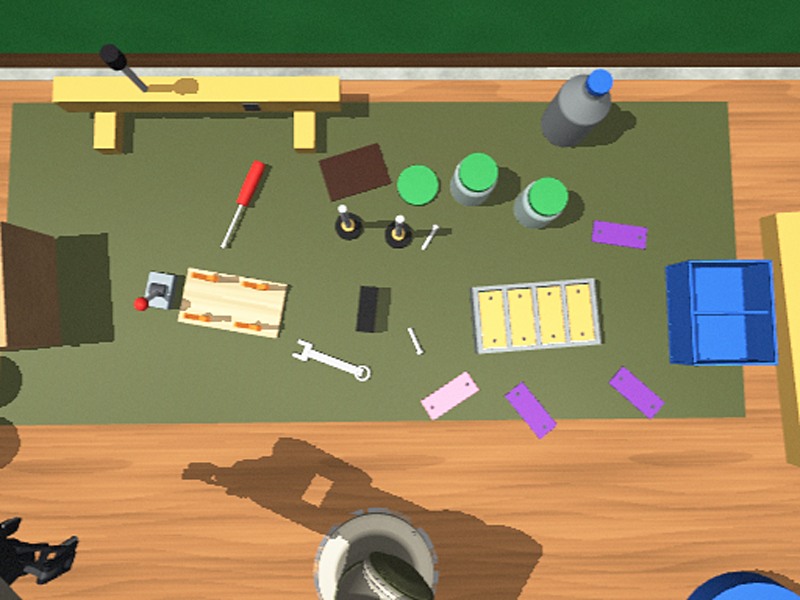

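View pics/side0b.png

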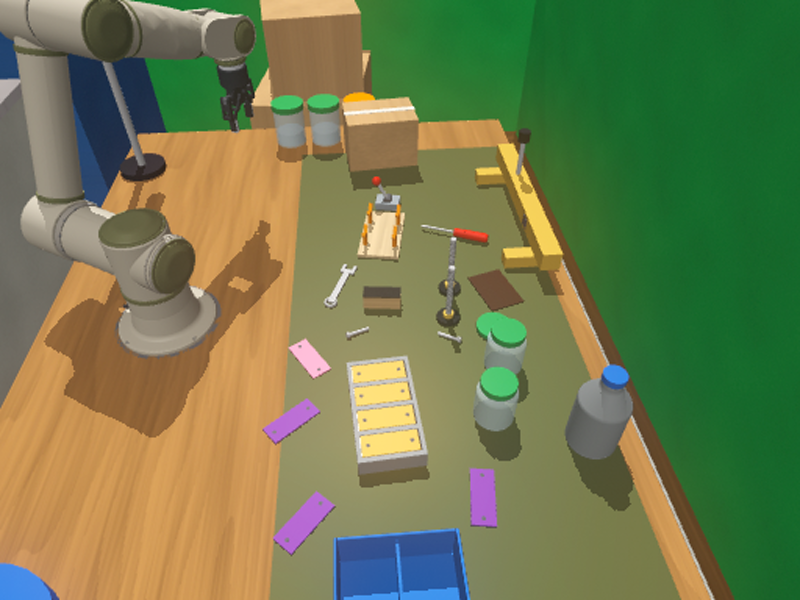

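The top view (800 px scale) has four gold plates in the tray around (537,316), the block at (367,309), the cradle at (233,302) with the red lever tip at (141,304), and the two feet at (348,225) and (398,233). The pink and purple plates are decoys.

```bash
cat > meas.py <<'E'
from h import *
np.set_printoptions(precision=4,suppress=True)
def blobs(m,amin=30):
    n,l,s,c=cv2.connectedComponentsWithStats(m.astype(np.uint8),connectivity=4)
    return [(l==i,s[i,4],c[i]) for i in range(1,n) if s[i,4]>=amin]
def rect(n,mask,z):
    ys,xs=np.nonzero(mask); 
    # boundary pixels expand: map pixel corners to plane
    P=np.array([onz(n,(x+dx,y+dy),z)[:2] for x,y in zip(xs,ys) for dx in(-.5,.5) for dy in(-.5,.5)])
    C=np.array([onz(n,(x,y),z)[:2] for x,y in zip(xs,ys)])
    (c,wh,a)=cv2.minAreaRect((P*1000).astype(np.float32))
    return C.mean(0),np.array(c)/1000,np.array(wh),a
E
python3 - <<'E'
from meas import *
for n in("top","side"):
    im=cv2.imread(f"pics/{n}0.png"); h=cv2.cvtColor(im,cv2.COLOR_BGR2HSV); H,S,V=[h[...,i].astype(int) for i in range(3)]
    yy,xx=np.mgrid[:384,:512]
    sx,sy=512/800,384/600
    def roi(x0,y0,x1,y1): return (xx>x0*sx)&(xx<x1*sx)&(yy>y0*sy)&(yy<y1*sy)
    R={"top":dict(tray=(465,270,610,360),blk=(350,278,395,340),base=(172,260,295,345),lev=(128,290,155,315),feet=(325,190,430,260)),
       "side":dict(tray=(340,350,430,475),blk=(360,280,405,312),base=(355,195,410,265),lev=(368,172,388,190),feet=(430,230,465,330))}[n]
    print(n)
    for _,a,c in blobs(roi(*R["tray"])&(S>70)&(H>15)&(H<35)&(V>120),100):
        print("gold",a,c,*rect(n,_,.042))
    m=roi(*R["tray"])&(S<60)&(V>110)
    for _,a,c in blobs(m,150): print("grey",a,c,*rect(n,_,.042))
    for _,a,c in blobs(roi(*R["blk"])&(V<45)): print("blk",a,c,*rect(n,_,.04))
    for _,a,c in blobs(roi(*R["base"])&(H>8)&(H<30)&(S<140)&(V>140),150): print("base",a,c,*rect(n,_,.01))
    for _,a,c in blobs(roi(*R["base"])&(H<18)&(S>170)&(V>120),5): print("orange",a,c,onz(n,c,.06))
    for _,a,c in blobs(roi(*R["lev"])&((H<6)|(H>172))&(S>150),5): print("red",a,c)
    for _,a,c in blobs(roi(*R["feet"])&(V<45)): print("disc",a,c,*rect(n,_,.01))
for n,b in(("top",(172,185,440,345)),("side",(340,170,470,330))):
    im=cv2.imread(f"pics/{n}0.png"); x0,y0,x1,y1=[int(v*.64) for v in b]; c=im[y0:y1,x0:x1]; k=min(800/c.shape[1],600/c.shape[0]); print(n,x0,y0,k)
    cv2.imwrite(f"pics/{n}c.png",cv2.resize(c,None,fx=k,fy=k,interpolation=cv2.INTER_CUBIC))
E
```

```text
top
gold 544 [370.7555 199.4375] [ 0.5041 -0.4067] [ 0.5044 -0.4069] [113.6714  50.7368] 3.9162158966064453Traceback (most recent call last):
  File "<stdin>", line 11, in <module>
  File "meas.py", line 9, in rect
    P=np.array([onz(n,(x+dx,y+dy),z)[:2] for x,y in zip(xs,ys) for dx in(-.5,.5) for dy in(-.5,.5)])
                ~~~^^^^^^^^^^^^^^^^^
  File "h.py", line 9, in onz
    o,d=ray(n,uv); return o+d*(z-o[2])/d[2]
        ~~~^^^^^^
  File "h.py", line 7, in ray
    K,R,t=cam(n); d=R.T@np.linalg.inv(K)@np.array([uv[0],uv[1],1.]); return -R.T@t,d
          ~~~^^^
  File "h.py", line 4, in cam
    i=camera_info(n); K=np.array(i["camera_matrix"],float); R=cv2.Rodrigues(np.array(i["rvec"],float))[0]; t=np.array(i["tvec"],float).reshape(3)
ValueError: time passes only in moves, steps and waits
```

```bash
python3 - <<'E'
s=open('h.py').read()
s=s.replace("def cam(n):","import functools\n@functools.cache\ndef cam(n):")
open('h.py','w').write(s)
E
cat > m0.py <<'E'
from meas import *
for n in("top","side"):
    im=cv2.imread(f"pics/{n}0.png"); h=cv2.cvtColor(im,cv2.COLOR_BGR2HSV); H,S,V=[h[...,i].astype(int) for i in range(3)]
    yy,xx=np.mgrid[:384,:512]
    sx,sy=512/800,384/600
    def roi(x0,y0,x1,y1): return (xx>x0*sx)&(xx<x1*sx)&(yy>y0*sy)&(yy<y1*sy)
    R={"top":dict(tray=(465,270,610,360),blk=(350,278,395,340),base=(172,260,295,345),lev=(128,290,155,315),feet=(325,190,430,260)),
       "side":dict(tray=(340,350,430,475),blk=(360,280,405,312),base=(355,195,410,265),lev=(368,172,388,190),feet=(430,230,465,330))}[n]
    print(n)
    for _,a,c in blobs(roi(*R["tray"])&(S>70)&(H>15)&(H<35)&(V>120),100):
        print("gold",a,c,*rect(n,_,.042))
    m=roi(*R["tray"])&(S<60)&(V>110)
    for _,a,c in blobs(m,150): print("grey",a,c,*rect(n,_,.042))
    for _,a,c in blobs(roi(*R["blk"])&(V<45)): print("blk",a,c,*rect(n,_,.04))
    for _,a,c in blobs(roi(*R["base"])&(H>8)&(H<30)&(S<140)&(V>140),150): print("base",a,c,*rect(n,_,.01))
    for _,a,c in blobs(roi(*R["base"])&(H<18)&(S>170)&(V>120),5): print("orange",a,c,onz(n,c,.06))
    for _,a,c in blobs(roi(*R["lev"])&((H<6)|(H>172))&(S>150),5): print("red",a,c)
    for _,a,c in blobs(roi(*R["feet"])&(V<45)): print("disc",a,c,*rect(n,_,.01))
for n,b in(("top",(172,185,440,345)),("side",(340,170,470,330))):
    im=cv2.imread(f"pics/{n}0.png"); x0,y0,x1,y1=[int(v*.64) for v in b]; c=im[y0:y1,x0:x1]; k=min(800/c.shape[1],600/c.shape[0]); print(n,x0,y0,k)
    cv2.imwrite(f"pics/{n}c.png",cv2.resize(c,None,fx=k,fy=k,interpolation=cv2.INTER_CUBIC)[:600,:800])
E
python3 m0.py
```

```text
top
gold 544 [370.7555 199.4375] [ 0.5041 -0.4067] [ 0.5044 -0.4069] [113.6714  50.7368] 3.9162158966064453
gold 541 [352.2994 200.8706] [ 0.5001 -0.3495] [ 0.5002 -0.3493] [113.5434  50.4681] 4.24680233001709
gold 538 [333.4368 202.3513] [ 0.4959 -0.2911] [ 0.4958 -0.2912] [113.55    50.5439] 4.185637474060059
gold 541 [314.8115 203.6858] [ 0.4922 -0.2335] [ 0.4921 -0.2334] [113.5407  50.398 ] 3.904831886291504
grey 1199 [342.5071 202.4595] [ 0.4955 -0.3192] [ 0.4978 -0.3204] [135.8732 250.1801] 3.9670324325561523
base 1952 [148.6301 194.1393] [0.5266 0.2839] [0.5288 0.2851] [208.0526 116.0208] 79.88964080810547
orange 49 [130.4286 176.9388] [0.5758 0.3253 0.06  ]
orange 32 [160.4062 182.    ] [0.56   0.2352 0.06  ]
orange 13 [169.5385 183.8462] [0.5542 0.2077 0.06  ]
orange 49 [125.3673 202.6735] [0.4984 0.3388 0.06  ]
orange 34 [155.9412 207.9118] [0.4821 0.2474 0.06  ]
orange 12 [164.75 209.5 ] [0.4772 0.2211 0.06  ]
red 62 [ 90.     194.2742]
side
gold 1328 [245.4752 256.4676] [ 0.4996 -0.3037] [ 0.4981 -0.3237] [294.3087 196.9158] 85.44918823242188
gold 378 [242.0608 237.4868] 
[... 182 characters left out ...]
 [246.8333 266.8291] [ 0.4999 -0.3477] [ 0.5    -0.3474] [115.7544  51.3993] 4.105761528015137
gold 528 [249.4337 283.2045] [ 0.5038 -0.4057] [ 0.5042 -0.4052] [115.7245  51.3488] 3.806312084197998
grey 1239 [247.004  270.7393] [ 0.4993 -0.3574] [ 0.4986 -0.3281] [136.9516 270.0709] 4.004655361175537
base 660 [243.903  150.8303] [0.5272 0.2741] [0.5276 0.2834] [217.5201 118.7414] 80.38082885742188
orange 15 [236.4667 138.8   ] [0.4974 0.2938 0.06  ]
orange 15 [254.3333 139.8667] [0.5729 0.2799 0.06  ]
orange 22 [252.1818 153.5909] [0.5567 0.1864 0.06  ]
orange 16 [233.4375 152.625 ] [0.4807 0.199  0.06  ]
red 17 [240.4118 115.1176]
top 110 118 4.678362573099415
side 217 108 5.825242718446602
```

View pics/topc.png

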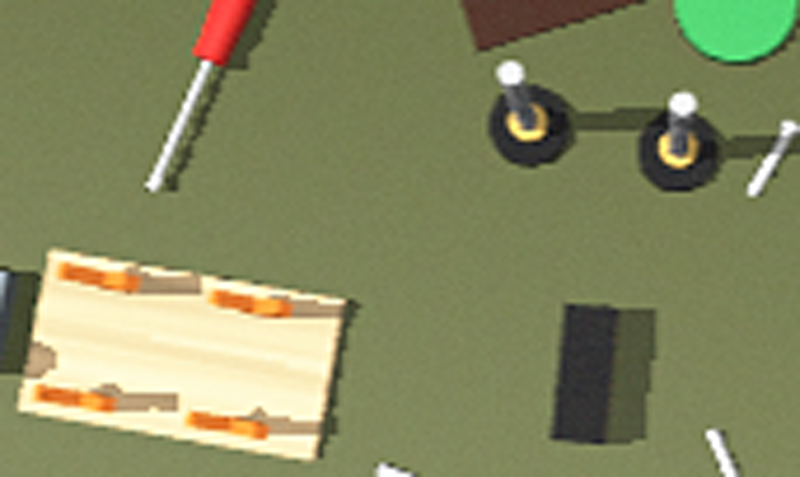

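View pics/sidec.png

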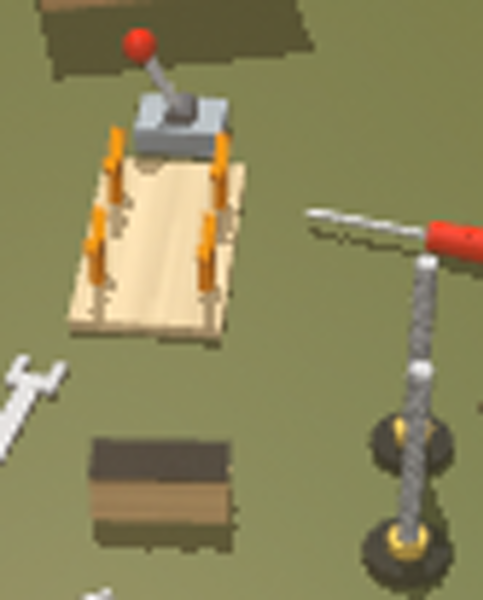

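The top crop shows the discs at about (530,125) and (678,150), both rods upright, and the block's black top at (585,375). The side crop shows the lever leaning towards the robot, so the cradle yaw is about -10°.

```bash
cat > m1.py <<'E'
from meas import *
a=np.radians(4.0); ex=np.array([np.cos(a),np.sin(a)]); ey=np.array([-ex[1],ex[0]])
c0=np.array([.49795,-.3194])
for n in("top","side"):
    im=cv2.imread(f"pics/{n}0.png").astype(np.float32); S=im.max(2)-im.min(2)
    xs=np.arange(-80,81,2)/1000.; ys=np.concatenate([np.linspace(-.018,.018,10)+k for k in(-.087,-.029,.029,.087)])
    pr=[]
    for x in xs:
        uv=np.array([proj(n,[*(c0+ex*x+ey*y),.042]) for y in ys],np.float32)
        pr.append([cv2.remap(im[...,0],uv[:,:1],uv[:,1:],1).mean(),cv2.remap(S,uv[:,:1],uv[:,1:],1).mean()])
    print(n); print(" ".join(f"{int(x*1000)}:{int(p[0])}/{int(p[1])}" for x,p in zip(xs,pr)))
    h=cv2.cvtColor(im.astype(np.uint8),cv2.COLOR_BGR2HSV); V=h[...,2].astype(int)
    yy,xx=np.mgrid[:384,:512]
    r={"top":(222,178,246,216),"side":(228,180,264,204)}[n]
    roi=(xx>=r[0])&(xx<r[2])&(yy>=r[1])&(yy<r[3])
    for _,A,c in blobs(roi&(V<(62 if n=="top" else 75)),40): print("blk",A,c,*rect(n,_,.04))
    print(V[r[1]:r[3]:3,r[0]:r[2]:2] )
print(tri((90,194.27),(240.41,115.12)))
k=4.678
for d,t in(((530,125),(510,73)),((678,150),(683,104))):
    print(onz("top",(110+d[0]/k-.5+.5/k,118+d[1]/k-.5+.5/k),.01),onz("top",(110+t[0]/k-.5,118+t[1]/k-.5),.16))
E
python3 m1.py
```

```text
top
-80:89/44 -78:89/44 -76:89/44 -74:89/44 -72:87/44 -70:86/45 -68:90/43 -66:137/28 -64:201/13 -62:219/10 -60:216/10 -58:226/10 -56:211/41 -54:152/101 -52:133/121 -50:136/118 -48:136/116 -46:136/111 -44:134/105 -42:134/104 -40:135/109 -38:136/116 -36:137/117 -34:136/117 -32:137/117 -30:137/117 -28:136/117 -26:136/117 -24:137/116 -22:136/117 -20:136/117 -18:136/118 -16:136/118 -14:135/118 -12:135/118 -10:136/118 -8:135/118 -6:135/118 -4:135/118 -2:135/118 0:135/118 2:134/119 4:134/119 6:134/119 8:134/119 10:134/119 12:134/119 14:134/119 16:134/120 18:133/120 20:133/120 22:133/120 24:134/120 26:133/120 28:133/120 30:133/120 32:133/120 34:133/120 36:133/120 38:131/114 40:130/108 42:130/107 44:131/114 46:132/119 48:133/121 50:133/121 52:133/117 54:117/88 56:103/36 58:155/13 60:208/10 62:215/10 64:193/13 66:128/29 68:82/44 70:78/45 72:80/44 74:82/44 76:82/43 78:81/43 80:81/43
blk 306 [234.7418 197.4837] [0.5129 0.0122] [0.5126 0.0117] [36.9887 90.6315] 83.56940460205078
[[131 134 133 129 128 133 133 129 130 131 128 130]
 [130 131 133 130 131 131 129 135 131 131 131 130]
 [133 134 131 132
[... 1457 characters left out ...]
 141 142 142 141 142 140 140 140 140 140 140 139 139]
 [142 142 129 101 114 115 114 114 115 114 113 114 127 126 126 140 140 139]
 [142 143 115  87  88  87  86  87  86  87  86  87  86  86 111 140 140 139]
 [143 143  98  89  88  90  88  86  88  87  87  86  87  87 120 141 140 140]
 [144 143 148 153 153 153 153 153 152 150 150 151 151 151 115 142 141 140]
 [144 144 146 150 151 151 151 150 152 151 151 152 152 153 110 140 141 141]
 [145 145 144  98  99 100 100  99  99  98  98  99  98  98  96 141 141 141]
 [146 146 146 100  99  98  98  98  98  97  98  97  96  96  96 142 142 142]]
[0.5224 0.4314 0.0897]
[0.6843 0.0505 0.01  ] [0.6855 0.0522 0.16  ]
[ 0.6666 -0.0504  0.01  ] [ 0.6666 -0.0499  0.16  ]
```

```bash
cat > plan.py <<'E'
from h import *
from scipy.spatial.transform import Rotation as Rn
np.set_printoptions(precision=4,suppress=True)
def pose(s=None):
    s=s or state(); q=s["tcp_rot"]; R=Rn.from_quat([q[1],q[2],q[3],q[0]]).as_matrix()
    return np.array(s["ee_pos"]),np.degrees(np.arctan2(-R[0,1],R[1,1])),s
def plan(*wps):
    p,psi,s=pose(); print("at",p,"yaw",round(psi,2),"w",round(s["gripper_width"],4),"F",s["wrist_force"],"t",s["time_s"])
    for w in wps:
        t=np.array(w[:3],float); y=w[3] if len(w)>3 else psi
        tw=-(y-psi)/45; a=np.radians(y); e=np.array([np.cos(a),np.sin(a)]); f=np.array([-e[1],e[0]]); d=t-p
        v=np.array([-(d[:2]@e),d[:2]@f,-d[2]]); n=max(abs(tw)/.155,np.linalg.norm(v)/.0405)
        print("to",t,y,"twist %.4f shift"%tw,v,"rows>=%.1f"%n)
        p,psi=t,y
def L(o,yaw,x,y=0):
    a=np.radians(yaw); return np.array(o[:2])+[np.cos(a)*x-np.sin(a)*y,np.sin(a)*x+np.cos(a)*y]
TR=(.498,-.3192); TY=4.0
BK=(.5128,.012); BY=-6.4
CR=(.528,.284); CY=-10.1
def tray(x,y,z): return [*L(TR,TY,x,y),z,TY]
E
python3 - <<'E'
from plan import *
from meas import *
im=cv2.imread("pics/top0.png");V=cv2.cvtColor(im,cv2.COLOR_BGR2HSV)[...,2]
m=np.zeros(V.shape,bool);m[178:216,222:246]=V[178:216,222:246]<66
ys,xs=np.nonzero(m);P=np.array([onz("top",u,.04)[:2] for u in zip(xs,ys)])
w,v=np.linalg.eigh(np.cov(P.T));print(P.mean(0),np.sqrt(12*w)*1e3,np.degrees(np.arctan2(v[1,1],v[0,1])))
ims=cv2.imread("pics/side0.png");V=cv2.cvtColor(ims,cv2.COLOR_BGR2HSV)[...,2]
m=np.zeros(V.shape,bool);m[182:191,230:258]=V[182:191,230:258]<122
ys,xs=np.nonzero(m);P=np.array([onz("side",u,.04)[:2] for u in zip(xs,ys)])
w,v=np.linalg.eigh(np.cov(P.T));print(P.mean(0),np.sqrt(12*w)*1e3,np.degrees(np.arctan2(v[1,1],v[0,1])))
plan(tray(40,87,.231),tray(40,87,.052))
E
```

```text
[0.5126 0.012 ] [33.5763 87.907 ] 174.15627243047035
[0.5122 0.0138] [42.6352 91.0373] 173.44470261747554
at [0.165  0.4982 0.2308] yaw -18.32 w 0.0852 F [-0.5301 -0.9192 -0.3387] t 0.1
to [34.3317 89.2591  0.231 ] 4.0 twist -0.4961 shift [-40.2752  86.1614  -0.0002] rows>=2348.4
to [34.3317 89.2591  0.052 ] 4.0 twist -0.0000 shift [-0.     0.     0.179] rows>=4.4
```

```bash
sed -i 's/def tray.*/def tray(x,y,z): return [*L(TR,TY,x\/1e3,y\/1e3),z,TY]\ndef blk(x,y,z): return [*L(BK,BY,x\/1e3,y\/1e3),z,BY]/; s/^BK=.*/BK=(.5126,.0125); BY=-6.2/' plan.py
python3 - <<'E'
from plan import *
plan(tray(40,87,.231),tray(40,87,.052))
E
```

```text
at [0.165  0.4982 0.2308] yaw -18.32 w 0.0852 F [-0.5301 -0.9192 -0.3387] t 0.1
to [ 0.5318 -0.2296  0.231 ] 4.0 twist -0.4961 shift [-0.3152 -0.7516 -0.0002] rows>=20.1
to [ 0.5318 -0.2296  0.052 ] 4.0 twist -0.0000 shift [-0.     0.     0.179] rows>=4.4
```

{"fn": "drive_tool", "kwargs": {"moves": [[[1, 0, 0, 0, -0.124], [1, 0, 0, 0, -0.124], [1, 0, 0, 0, -0.124], [1, 0, 0, 0, -0.124], [1, -0.015, -0.0358, 0, 0], [1, -0.015, -0.0358, 0, 0], [1, -0.015, -0.0358, 0, 0], [1, -0.015, -0.0358, 0, 0], [1, -0.015, -0.0358, 0, 0], [1, -0.015, -0.0358, 0, 0], [1, -0.015, -0.0358, 0, 0], [1, -0.015, -0.0358, 0, 0]]]}}

```text
time_s: 1.1
ee_pos: [0.3049, 0.2193, 0.2312]
tcp_rot: [-0.0, -0.035, 0.999, -0.0]
wrist_force: [1.0, 0.6, 0.3]
gripper_width: 0.0002
finger_force: 0.0
```

{"fn": "drive_tool", "kwargs": {"moves": [[[1, -0.015, -0.0358, 0, 0], [1, -0.015, -0.0358, 0, 0], [1, -0.015, -0.0358, 0, 0], [1, -0.015, -0.0358, 0, 0], [1, -0.015, -0.0358, 0, 0], [1, -0.015, -0.0358, 0, 0], [1, -0.015, -0.0358, 0, 0], [1, -0.015, -0.0358, 0, 0], [1, -0.015, -0.0358, 0, 0], [1, -0.015, -0.0358, 0, 0], [1, -0.015, -0.0358, 0, 0], [1, -0.015, -0.0358, 0, 0]]]}}

```text
time_s: 2.1
ee_pos: [0.5146, -0.1968, 0.2309]
tcp_rot: [-0.0, -0.035, 0.999, 0.0]
wrist_force: [-0.0, 0.6, 0.6]
gripper_width: 0.0
finger_force: 0.0
```

```bash
python3 - <<'E'
from plan import *
plan(tray(40,87,.231),tray(40,87,.052))
E
```

```text
at [ 0.5146 -0.1968  0.2309] yaw 3.97 w 0.0 F [-0.0093  0.5552  0.5763] t 2.1
to [ 0.5318 -0.2296  0.231 ] 4.0 twist -0.0006 shift [-0.0149 -0.0339 -0.0001] rows>=0.9
to [ 0.5318 -0.2296  0.052 ] 4.0 twist -0.0000 shift [-0.     0.     0.179] rows>=4.4
```

{"fn": "drive_tool", "kwargs": {"moves": [[[1, -0.015, -0.034, 0, 0], [1, 0, 0, 0.036, 0], [1, 0, 0, 0.036, 0], [1, 0, 0, 0.036, 0], [1, 0, 0, 0.036, 0], [1, 0, 0, 0.035, 0], [1, 0, 0, 0.005, 0], [1, 0, 0, 0.004, 0], [1, 0, 0, 0.003, 0]]]}}

```text
time_s: 2.85
ee_pos: [0.5323, -0.2283, 0.0416]
tcp_rot: [0.001, -0.035, 0.999, -0.001]
wrist_force: [-0.1, 0.7, 0.6]
gripper_width: 0.0001
finger_force: 0.0
```

{"fn": "drive_tool", "kwargs": {"moves": [[[1, 0, 0, 0.003, 0], [1, 0, 0, 0.003, 0], [1, 0, 0, 0.002, 0]]]}}

```text
time_s: 3.1
ee_pos: [0.5321, -0.2282, 0.0333]
tcp_rot: [0.001, -0.035, 0.999, -0.001]
wrist_force: [-0.3, 0.6, 0.4]
gripper_width: -0.0001
finger_force: 0.0
```

{"fn": "drive_tool", "kwargs": {"moves": [[[1, 0, 0, 0.003, 0], [1, 0, 0, 0.003, 0], [1, 0, 0, 0.003, 0], [1, 0, 0, 0.003, 0], [1, 0, 0, 0.003, 0], [1, 0, 0, 0.002, 0], [1, 0, 0, 0, 0]]]}}

```text
time_s: 3.68
ee_pos: [0.536, -0.2295, 0.0211]
tcp_rot: [0.006, -0.035, 0.999, -0.003]
wrist_force: [3.4, 6.1, 38.3]
gripper_width: -0.0
finger_force: 17.0
```

```bash
cat > look.py <<'E'
import sys
from plan import *
# look.py name tag x0 y0 x1 y1 (512-px units)
n,tag=sys.argv[1:3]; im=camera(n); cv2.imwrite(f"pics/{tag}.png",im)
if len(sys.argv)>3:
    x0,y0,x1,y1=map(int,sys.argv[3:7]); c=im[y0:y1,x0:x1]; k=min(800/c.shape[1],600/c.shape[0]); print("k",k)
    cv2.imwrite(f"pics/{tag}c.png",cv2.resize(c,None,fx=k,fy=k,interpolation=cv2.INTER_CUBIC)[:600,:800])
E
python3 look.py side s1 200 210 300 310
```

```text
k 6.0
```

View pics/s1c.png

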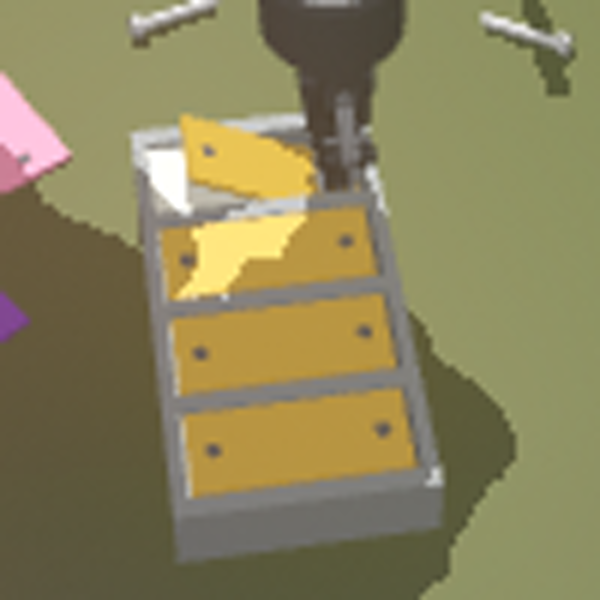

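The side view shows the first plate tipped, with its near end raised at about (200,130) in the crop, so the hollow is on the far side. The 38 N means I pressed too deep; later presses will stop at about z = 24 mm.

{"fn": "drive_tool", "kwargs": {"moves": [[[1, 0, 0, -0.02, 0], [1, 0, 0, -0.035, 0], [1, 0, 0, -0.035, 0], [0.2, 0, 0, -0.015, 0], [0, 0.038, -0.001, 0, 0], [0, 0.039, 0, 0, 0], [0, 0, 0, 0, 0], [0, 0, 0, 0, 0], [0, 0, 0, 0, 0]]]}}

```text
time_s: 4.48
ee_pos: [0.4555, -0.2346, 0.1207]
tcp_rot: [0.001, -0.035, 0.999, -0.0]
wrist_force: [0.9, -1.6, 0.8]
gripper_width: 0.0722
finger_force: 0.0
```

```bash
python3 - <<'E'
from plan import *
plan(tray(-36,87,.044),tray(-36,87,.12))
E
python3 look.py side s2 200 210 300 310
```

```text
at [ 0.4555 -0.2346  0.1207] yaw 3.97 w 0.0722 F [ 0.9372 -1.5583  0.7651] t 4.4833
to [ 0.456  -0.2349  0.044 ] 4.0 twist -0.0006 shift [-0.0005 -0.0003  0.0767] rows>=1.9
to [ 0.456  -0.2349  0.12  ] 4.0 twist -0.0000 shift [-0.     0.    -0.076] rows>=1.9
k 6.0
```

View pics/s2c.png

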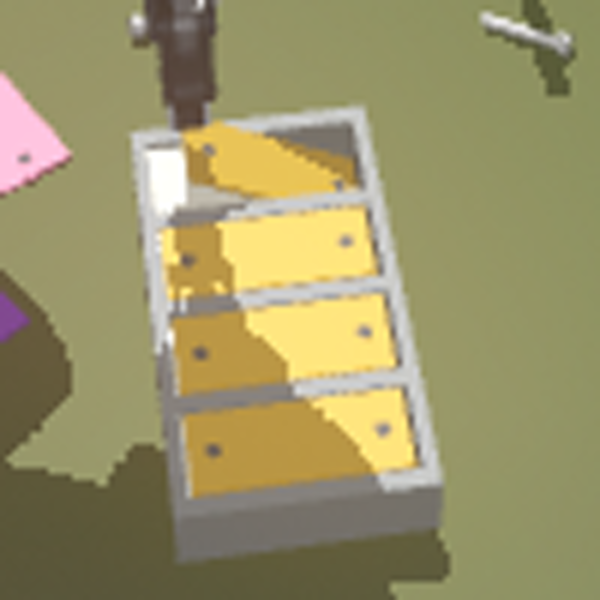

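The plate stays tipped and the gripper is above its raised end, so I'll grip and lift.

{"fn": "drive_tool", "kwargs": {"moves": [[[0, 0, 0, 0.03, 0], [0, 0, 0, 0.03, 0], [0, 0, 0, 0.016, 0], [0, 0, 0, 0, 0], [1, 0, 0, 0, 0], [1, 0, 0, 0, 0], [1, 0, 0, 0, 0], [1, 0, 0, 0, 0], [1, 0, 0, 0, 0], [1, 0, 0, 0, 0]]]}}

```text
time_s: 5.37
ee_pos: [0.4555, -0.2347, 0.0455]
tcp_rot: [0.001, -0.035, 0.999, -0.001]
wrist_force: [-0.3, 0.2, 5.9]
gripper_width: 0.0424
finger_force: 59.9
```

{"fn": "drive_tool", "kwargs": {"moves": [[[1, 0, 0, 0, 0], [1, 0, 0, -0.01, 0], [1, 0, 0, -0.015, 0], [1, 0, 0, -0.025, 0], [1, 0, 0, -0.03, 0], [1, 0, 0, -0.03, 0], [1, 0, 0, 0, 0], [1, 0, 0, 0, 0]]]}}

```text
time_s: 6.03
ee_pos: [0.4553, -0.2345, 0.1562]
tcp_rot: [0.001, -0.035, 0.999, -0.001]
wrist_force: [0.1, 0.8, -0.7]
gripper_width: 0.0421
finger_force: 60.9
```

```bash
python3 - <<'E'
from plan import *
plan(blk(-36,0,.15),blk(-36,0,.06))
E
python3 look.py side s3 200 180 300 280
```

```text
at [ 0.4553 -0.2345  0.1562] yaw 4.01 w 0.0421 F [ 0.1114  0.8267 -0.7271] t 6.0333
to [0.4768 0.0164 0.15  ] -6.2 twist 0.2268 shift [0.0057 0.2518 0.0062] rows>=6.2
to [0.4768 0.0164 0.06  ] -6.2 twist -0.0000 shift [-0.    0.    0.09] rows>=2.2
k 6.0
```

View pics/s3c.png

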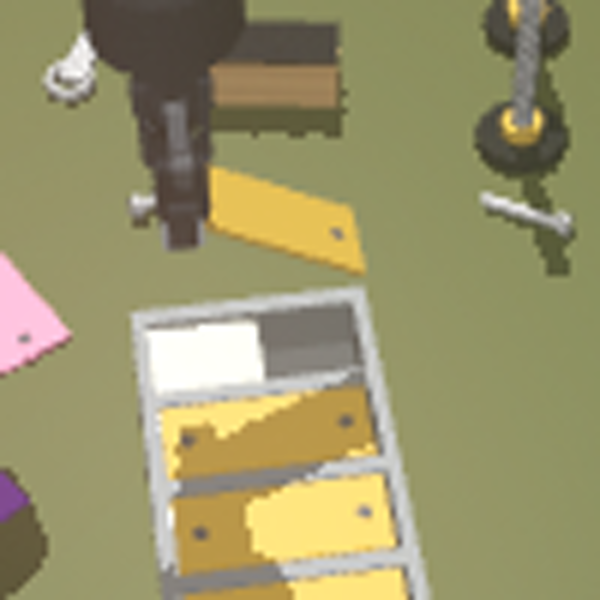

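```bash
cat > heldend.py <<'E'
from plan import *
def held(uv,n="side",off=-.0225,h=.019):
    p,psi,_=pose(); o,d=ray(n,uv); a=np.radians(psi); f=np.array([-np.sin(a),np.cos(a),0]); e=np.array([np.cos(a),np.sin(a),0])
    g=p+f*off; s=((g-o)@f)/(d@f); q=o+d*s; return (q-p)@e,q[2]-p[2]
E
python3 - <<'E'
from heldend import *
for c in((363,270),(350,207),(336,232)):
    uv=(200+c[0]/6-.5,180+c[1]/6-.5)
    print(c,held(uv,off=-.0225),held(uv,off=.0225),held(uv,off=0))
E
```

```text
(363, 270) (np.float64(0.09232633759691644), np.float64(-0.03260886561941706)) (np.float64(0.1001374592388261), np.float64(-0.08500048275057664)) (np.float64(0.09623189841787133), np.float64(-0.05880467418499685))
(350, 207) (np.float64(0.08521058340059222), np.float64(0.01658853529631249)) (np.float64(0.0925949681262829), np.float64(-0.0328526781849276)) (np.float64(0.08890277576343755), np.float64(-0.008132071444307554))
(336, 232) (np.float64(0.07812113627110345), np.float64(-0.0009497051166416637)) (np.float64(0.08508036173436515), np.float64(-0.051442699536801084)) (np.float64(0.0816007490027343), np.float64(-0.02619620232672143))
```

{"fn": "drive_tool", "kwargs": {"moves": [[[1, 0, 0, 0, 0.113], [1, 0, 0, 0, 0.113], [1, 0.003, 0.036, 0, 0], [1, 0.003, 0.036, 0, 0], [1, 0.003, 0.036, 0, 0], [1, 0.003, 0.036, 0, 0], [1, 0.003, 0.036, 0, 0], [1, 0.003, 0.036, 0.02, 0], [1, 0.004, 0.036, 0.02, 0], [1, 0, 0, 0.03, 0], [1, 0, 0, 0, 0], [1, 0, 0, 0, 0]]]}}

```text
time_s: 7.08
ee_pos: [0.4591, 0.0188, 0.0834]
tcp_rot: [-0.002, 0.054, 0.999, 0.0]
wrist_force: [0.1, -0.2, 0.1]
gripper_width: 0.0424
finger_force: 61.1
```

```bash
python3 - <<'E'
from plan import *
plan(blk(-52,0,.07),blk(-52,0,.0215))
E
```

```text
at [0.4591 0.0188 0.0834] yaw -6.15 w 0.0424 F [ 0.1486 -0.1813  0.0577] t 7.0833
to [0.4609 0.0181 0.07  ] -6.2 twist 0.0011 shift [-0.0019 -0.0005  0.0134] rows>=0.3
to [0.4609 0.0181 0.0215] -6.2 twist -0.0000 shift [-0.      0.      0.0485] rows>=1.2
```

{"fn": "drive_tool", "kwargs": {"moves": [[[1, -0.002, -0.001, 0.009, 0], [1, 0, 0, 0.005, 0], [1, 0, 0, 0.005, 0], [1, 0, 0, 0.005, 0], [1, 0, 0, 0.005, 0], [1, 0, 0, 0.005, 0]]]}}

```text
time_s: 7.58
ee_pos: [0.4622, 0.0172, 0.0502]
tcp_rot: [0.0, 0.054, 0.999, -0.0]
wrist_force: [-0.8, 0.2, 3.0]
gripper_width: 0.0426
finger_force: 60.1
```

{"fn": "drive_tool", "kwargs": {"moves": [[[1, 0, 0, 0.005, 0], [1, 0, 0, 0.005, 0], [1, 0, 0, 0.005, 0], [1, 0, 0, 0.004, 0], [1, 0, 0, 0.004, 0], [1, 0, 0, 0.003, 0]]]}}

```text
time_s: 8.08
ee_pos: [0.462, 0.0175, 0.0245]
tcp_rot: [-0.0, 0.054, 0.999, -0.0]
wrist_force: [-13.7, 2.5, 41.6]
gripper_width: 0.042
finger_force: 64.9
```

```bash
python3 look.py side s4 205 155 285 215
```

```text
k 10.0
```

View pics/s4c.png

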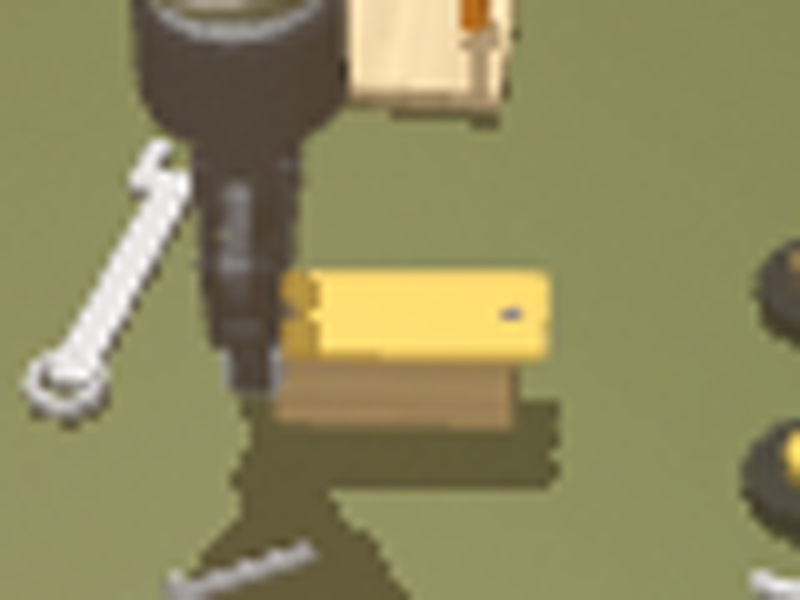

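The plate lies flat on the block; in the crop it spans columns 280–550. I'll ease the 41 N load, open, retreat and measure where it lies.

{"fn": "drive_tool", "kwargs": {"moves": [[[1, 0, 0, -0.001, 0], [1, 0, 0, -0.001, 0], [0.3, 0, 0, 0, 0], [0.3, 0, 0, 0, 0], [0.2, 0, 0, 0, 0], [0.2, 0, 0, -0.01, 0], [0.2, 0, 0, -0.03, 0], [0.2, 0, 0, -0.04, 0], [0.2, 0, 0, -0.04, 0]]]}}

```text
time_s: 8.88
ee_pos: [0.4612, 0.0176, 0.1481]
tcp_rot: [-0.001, 0.054, 0.999, 0.0]
wrist_force: [1.1, -0.8, 0.4]
gripper_width: 0.0683
finger_force: 0.0
```

```bash
python3 - <<'E'
from plan import *
plan(tray(40,29,.13),tray(40,29,.047),tray(40,29,.024))
E
```

```text
at [0.4612 0.0176 0.1481] yaw -6.18 w 0.0683 F [ 1.1134 -0.7637  0.3765] t 8.8833
to [ 0.5359 -0.2875  0.13  ] 4.0 twist -0.2261 shift [-0.0532 -0.3096  0.0181] rows>=7.8
to [ 0.5359 -0.2875  0.047 ] 4.0 twist -0.0000 shift [-0.     0.     0.083] rows>=2.0
to [ 0.5359 -0.2875  0.024 ] 4.0 twist -0.0000 shift [-0.     0.     0.023] rows>=0.6
```

{"fn": "drive_tool", "kwargs": {"moves": [[[1, 0, 0, 0, -0.113], [1, 0, 0, 0, -0.113], [1, -0.0066, -0.0387, 0.002, 0], [1, -0.0066, -0.0387, 0.002, 0], [1, -0.0066, -0.0387, 0.002, 0], [1, -0.0066, -0.0387, 0.002, 0], [1, -0.0067, -0.0387, 0.002, 0], [1, -0.0067, -0.0387, 0.002, 0], [1, -0.0067, -0.0387, 0.002, 0], [1, -0.0067, -0.0387, 0.002, 0], [1, 0, 0, 0, 0]]]}}

```text
time_s: 9.8
ee_pos: [0.5366, -0.2937, 0.13]
tcp_rot: [0.0, -0.033, 0.999, -0.001]
wrist_force: [-0.1, -0.7, 0.7]
gripper_width: 0.0003
finger_force: 0.0
```

```bash
cat > stack.py <<'E'
from plan import *
from meas import *
import sys
def stack(z):
    for n in("top","side"):
        im=camera(n); h=cv2.cvtColor(im,cv2.COLOR_BGR2HSV); H,S,V=[h[...,i].astype(int) for i in range(3)]
        yy,xx=np.mgrid[:384,:512]; c=proj(n,[*BK,z]); roi=(abs(xx-c[0])<28)&(abs(yy-c[1])<28)
        b=blobs(roi&(S>75)&(H>15)&(H<33)&(V>140),60)
        for m,a,cc in b:
            ys,xs=np.nonzero(m); P=np.array([onz(n,u,z)[:2] for u in zip(xs,ys)]); mu=P.mean(0)
            w,v=np.linalg.eigh(np.cov(P.T)); an=np.degrees(np.arctan2(v[1,1],v[0,1])); an=(an+90)%180-90
            d=mu-BK; r=np.radians(BY); print(n,a,mu,"len/wid",np.sqrt(12*w)*1e3,"yaw",an,"block-frame mm",1e3*(d@[np.cos(r),np.sin(r)]),1e3*(d@[-np.sin(r),np.cos(r)]))
if __name__=="__main__":
    stack(float(sys.argv[1]))
    plan(tray(40,29,.13),tray(40,29,.047),tray(40,29,.024))
E
python3 stack.py .044
```

```text
top 577 [0.5144 0.0113] len/wid [ 49.1045 111.2413] yaw -5.711197923026589 block-frame mm 1.9502364852195468 -1.0150135110941252
side 711 [ 0.4524 -0.0508] len/wid [ 97.1439 175.5675] yaw -75.25904844581262 block-frame mm -53.05158617785997 -69.40133067564224
at [ 0.5362 -0.2885  0.1302] yaw 3.89 w -0.0001 F [ 0.4659  0.0529 -0.3991] t 9.9
to [ 0.5359 -0.2875  0.13  ] 4.0 twist -0.0024 shift [0.0003 0.001  0.0002] rows>=0.0
to [ 0.5359 -0.2875  0.047 ] 4.0 twist -0.0000 shift [-0.     0.     0.083] rows>=2.0
to [ 0.5359 -0.2875  0.024 ] 4.0 twist -0.0000 shift [-0.     0.     0.023] rows>=0.6
```

{"fn": "drive_tool", "kwargs": {"moves": [[[1, 0, 0.001, 0.04, 0], [1, 0, 0, 0.038, 0], [1, 0, 0, 0.005, 0], [1, 0, 0, 0.005, 0], [1, 0, 0, 0.004, 0], [1, 0, 0, 0.004, 0], [1, 0, 0, 0.004, 0], [1, 0, 0, 0.004, 0], [1, 0, 0, 0, 0]]]}}

```text
time_s: 10.65
ee_pos: [0.5364, -0.2866, 0.0262]
tcp_rot: [-0.0, -0.035, 0.999, 0.0]
wrist_force: [0.3, -0.3, 0.6]
gripper_width: 0.0
finger_force: 0.0
```

{"fn": "drive_tool", "kwargs": {"moves": [[[1, 0, 0, -0.02, 0], [1, 0, 0, -0.035, 0], [1, 0, 0, -0.035, 0], [0, 0, 0, -0.005, 0], [0, 0.034, 0, 0, 0], [0, 0.034, 0, 0, 0], [0, 0, 0, 0, 0], [0, 0, 0, 0, 0], [0, 0, 0, 0, 0], [0, 0, 0, 0, 0]]]}}

```text
time_s: 11.48
ee_pos: [0.4695, -0.2915, 0.1215]
tcp_rot: [0.0, -0.035, 0.999, -0.0]
wrist_force: [-0.7, -0.1, 0.0]
gripper_width: 0.0833
finger_force: 0.0
```

```bash
cat > tipchk.py <<'E'
from plan import *
from meas import *
import sys
# in top view: gold centroid per pocket (tray frame, z=.042); a tipped plate is shorter
im=camera("top"); h=cv2.cvtColor(im,cv2.COLOR_BGR2HSV); H,S,V=[h[...,i].astype(int) for i in range(3)]
m=(S>75)&(H>15)&(H<33)&(V>90)
r=np.radians(TY)
for y in(87,29,-29,-87):
    row=""
    for x in range(-64,64,4):
        u=proj("top",[*L(TR,TY,x/1e3,y/1e3),.042]).round().astype(int); row+="#" if m[u[1],u[0]] else "."
    print(y,row)
y=float(sys.argv[1]); plan(tray(-28,y,.046))
E
python3 tipchk.py 29
```

```text
87 ................................
29 ..............################..
-29 .......................#.....#..
-87 ................................
at [ 0.4695 -0.2914  0.1213] yaw 4.04 w 0.0852 F [-0.1488 -0.0841 -0.4589] t 11.5333
to [ 0.468  -0.2922  0.046 ] 4.0 twist 0.0008 shift [ 0.0015 -0.0007  0.0753] rows>=1.9
```

```bash
cat > tip2.py <<'E'
from plan import *
import sys
im=camera("side"); h=cv2.cvtColor(im,cv2.COLOR_BGR2HSV)
y=float(sys.argv[1])
for yy in (y,y-58):
  print(yy,"  ".join(f"{x}:{tuple(int(v) for v in h[tuple(proj('side',[*L(TR,TY,x/1e3,yy/1e3),.042]).round().astype(int)[::-1])])}" for x in(-55,-52,-48,-44,-40,-30,0,20,30,40,48)))
plan(tray(-28,y,.046))
E
python3 tip2.py 29
```

```text
29.0 -55:(30, 3, 255)  -52:(30, 3, 255)  -48:(30, 4, 255)  -44:(30, 5, 255)  -40:(30, 4, 255)  -30:(20, 152, 170)  0:(22, 157, 232)  20:(22, 158, 232)  30:(22, 158, 231)  40:(21, 152, 169)  48:(20, 152, 168)
-29.0 -55:(22, 108, 250)  -52:(24, 126, 255)  -48:(24, 126, 255)  -44:(12, 39, 131)  -40:(19, 113, 149)  -30:(21, 156, 186)  0:(24, 127, 255)  20:(24, 129, 255)  30:(24, 129, 255)  40:(12, 22, 152)  48:(24, 130, 255)
at [ 0.4694 -0.2913  0.1212] yaw 4.04 w 0.0851 F [-0.4512 -0.2776 -0.4524] t 11.5833
to [ 0.468  -0.2922  0.046 ] 4.0 twist 0.0009 shift [ 0.0014 -0.0008  0.0752] rows>=1.9
```

{"fn": "drive_tool", "kwargs": {"moves": [[[0, 0.0045, -0.001, 0.03, 0], [0, 0, 0, 0.03, 0], [0, 0, 0, 0.018, 0], [0, 0, 0, 0, 0], [1, 0, 0, 0, 0], [1, 0, 0, 0, 0], [1, 0, 0, 0, 0], [1, 0, 0, 0, 0], [1, 0, 0, 0, 0], [1, 0, 0, 0, 0]]]}}

```text
time_s: 12.42
ee_pos: [0.4649, -0.2933, 0.0446]
tcp_rot: [0.001, -0.035, 0.999, -0.001]
wrist_force: [-0.8, 0.8, 6.7]
gripper_width: 0.0433
finger_force: 60.1
```

{"fn": "drive_tool", "kwargs": {"moves": [[[1, 0, 0, 0, 0], [1, 0, 0, -0.01, 0], [1, 0, 0, -0.015, 0], [1, 0, 0, -0.025, 0], [1, 0, 0, -0.03, 0], [1, 0, 0, -0.03, 0], [1, 0, 0, 0, 0], [1, 0, 0, 0, 0]]]}}

```text
time_s: 13.08
ee_pos: [0.4647, -0.293, 0.1552]
tcp_rot: [0.001, -0.035, 0.999, -0.001]
wrist_force: [-0.5, 0.8, -1.8]
gripper_width: 0.0429
finger_force: 61.0
```

```bash
cat > held2.py <<'E'
from heldend import *
from meas import *
# held plate: find gold blob ahead of the hand in the side view, its far-end corners
n="side"; im=camera(n); h=cv2.cvtColor(im,cv2.COLOR_BGR2HSV); H,S,V=[h[...,i].astype(int) for i in range(3)]
p,psi,_=pose(); a=np.radians(psi); e=np.array([np.cos(a),np.sin(a),0])
c=proj(n,p+e*.05-[0,0,.012]); yy,xx=np.mgrid[:384,:512]
roi=(abs(xx-c[0])<22)&(abs(yy-c[1])<17)
m,A,cc=max(blobs(roi&(S>75)&(H>15)&(H<33)&(V>100),30),key=lambda b:b[1])
ys,xs=np.nonzero(m); print(A,cc,c,xs.min(),xs.max(),ys.min(),ys.max())
# lower near corner = max (x+y); upper far corner = max (x-y)
i=np.argmax(xs+ys); j=np.argmax(1.5*xs-ys)
print("near low corner",(xs[i],ys[i]),*np.round(held((xs[i]+.4,ys[i]+.4),off=-.0225),4)," far corner",(xs[j],ys[j]),*np.round(held((xs[j]+.4,ys[j]-.4),off=.0225),4))
plan(blk(-48,0,.1))
E
python3 held2.py
```

```text
813 [256.861  226.8991] [249.7977 230.7106] 238 271 214 247
near low corner (np.int64(271), np.int64(247)) 0.1136 -0.0762  far corner (np.int64(271), np.int64(214)) 0.1186 0.0282
at [ 0.4641 -0.2925  0.1536] yaw 4.0 w 0.043 F [-0.0897  0.2828 -1.5473] t 13.1333
to [0.4649 0.0177 0.1   ] -6.2 twist 0.2267 shift [0.0327 0.3085 0.0536] rows>=7.8
```

{"fn": "drive_tool", "kwargs": {"moves": [[[1, 0, 0, 0, 0.113], [1, 0, 0, 0, 0.113], [1, 0.004, 0.0386, 0, 0], [1, 0.004, 0.0386, 0, 0], [1, 0.004, 0.0386, 0, 0], [1, 0.004, 0.0386, 0, 0], [1, 0.004, 0.0386, 0, 0], [1, 0.004, 0.0386, 0.01, 0], [1, 0.004, 0.0386, 0.012, 0], [1, 0.004, 0.0386, 0.012, 0], [1, 0, 0, 0, 0], [1, 0, 0, 0, 0]]]}}

```text
time_s: 14.13
ee_pos: [0.4645, 0.0195, 0.1179]
tcp_rot: [-0.002, 0.052, 0.999, 0.0]
wrist_force: [0.1, -0.4, -1.2]
gripper_width: 0.0428
finger_force: 61.1
```

```bash
python3 held2.py
```

```text
1198 [247.3539 175.8656] [244.2759 173.436 ] 223 266 157 190
near low corner (np.int64(266), np.int64(190)) 0.132 -0.074  far corner (np.int64(266), np.int64(157)) 0.1292 0.0498
at [0.4651 0.0181 0.1185] yaw -6.09 w 0.0429 F [ 0.456  -0.343  -0.7603] t 14.1833
to [0.4649 0.0177 0.1   ] -6.2 twist 0.0025 shift [ 0.0002 -0.0004  0.0185] rows>=0.5
```

```bash
sed -i 's/(S>75)&(H>15)&(H<33)&(V>100)/(S>110)\&(H>15)\&(H<27)\&(V>140)/' held2.py; python3 held2.py
```

```text
478 [244.1402 180.3787] [244.3882 173.5104] 230 259 165 190
near low corner (np.int64(259), np.int64(190)) 0.1057 -0.0741  far corner (np.int64(255), np.int64(175)) 0.0896 -0.036
at [0.4655 0.0173 0.1189] yaw -6.18 w 0.0428 F [-0.4178 -0.1733 -0.5712] t 14.2333
to [0.4649 0.0177 0.1   ] -6.2 twist 0.0005 shift [0.0007 0.0003 0.0189] rows>=0.5
```

{"fn": "drive_tool", "kwargs": {"moves": [[[1, 0, 0.0005, 0.02, 0], [1, 0, 0, 0.014, 0], [1, 0, 0, 0.006, 0], [1, 0, 0, 0.006, 0], [1, 0, 0, 0.006, 0], [1, 0, 0, 0.006, 0], [1, 0, 0, 0.006, 0], [1, 0, 0, 0.006, 0], [1, 0, 0, 0.005, 0], [1, 0, 0, 0.005, 0], [1, 0, 0, 0.004, 0]]]}}

```text
time_s: 15.15
ee_pos: [0.4666, 0.0169, 0.0376]
tcp_rot: [0.001, 0.054, 0.999, -0.001]
wrist_force: [-24.7, -2.5, 74.5]
gripper_width: 0.043
finger_force: 92.2
```

{"fn": "drive_tool", "kwargs": {"moves": [[[1, 0, 0, 0.002, 0], [1, 0, 0, 0.002, 0], [1, 0, 0, 0, 0]]]}}

```text
time_s: 15.4
ee_pos: [0.4672, 0.0173, 0.0332]
tcp_rot: [0.002, 0.054, 0.999, -0.001]
wrist_force: [-6.1, -2.4, 23.7]
gripper_width: 0.0426
finger_force: 86.7
```

```bash
python3 look.py side s5 205 155 285 215
```

```text
k 10.0
```

View pics/s5c.png

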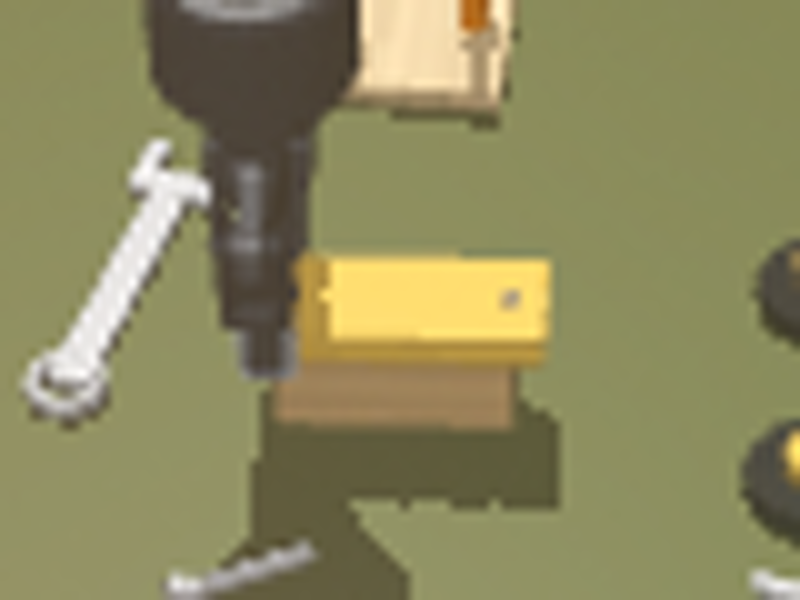

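Both plates lie flat and stacked, with right-hand ends at about column 550. I'll release and go to pocket 3.

{"fn": "drive_tool", "kwargs": {"moves": [[[1, 0, 0, -0.001, 0], [0.6, 0, 0, 0, 0], [0.3, 0, 0, 0, 0], [0.3, 0, 0, 0, 0], [0.2, 0, 0, 0, 0], [0.2, 0, 0, -0.01, 0], [0.2, 0, 0, -0.03, 0], [0.2, 0, 0, -0.04, 0], [0.2, 0, 0, -0.035, 0]]]}}

```text
time_s: 16.2
ee_pos: [0.4654, 0.0183, 0.1496]
tcp_rot: [-0.0, 0.054, 0.999, 0.0]
wrist_force: [0.6, -0.8, -0.4]
gripper_width: 0.0682
finger_force: 0.0
```

```bash
python3 - <<'E'
from plan import *
plan(tray(40,-29,.13),tray(40,-29,.047))
E
```

```text
at [0.4654 0.0183 0.1496] yaw -6.17 w 0.0682 F [ 0.5707 -0.8356 -0.373 ] t 16.2
to [ 0.5399 -0.3453  0.13  ] 4.0 twist -0.2261 shift [-0.049  -0.368   0.0196] rows>=9.2
to [ 0.5399 -0.3453  0.047 ] 4.0 twist -0.0000 shift [-0.     0.     0.083] rows>=2.0
```

{"fn": "drive_tool", "kwargs": {"moves": [[[1, 0, 0, 0, -0.113], [1, 0, 0, 0, -0.113], [1, -0.0049, -0.0368, 0.002, 0], [1, -0.0049, -0.0368, 0.002, 0], [1, -0.0049, -0.0368, 0.002, 0], [1, -0.0049, -0.0368, 0.002, 0], [1, -0.0049, -0.0368, 0.002, 0], [1, -0.0049, -0.0368, 0.002, 0], [1, -0.0049, -0.0368, 0.002, 0], [1, -0.0049, -0.0368, 0.002, 0], [1, -0.0049, -0.0368, 0.002, 0], [1, -0.0049, -0.0368, 0.002, 0]]]}}

```text
time_s: 17.2
ee_pos: [0.5402, -0.3472, 0.1278]
tcp_rot: [-0.0, -0.035, 0.999, 0.0]
wrist_force: [0.2, -0.1, -0.1]
gripper_width: -0.0001
finger_force: 0.0
```

```bash
sed -i 's/(S>75)&(H>15)&(H<33)&(V>140)/(S>95)\&(H>15)\&(H<27)\&(V>140)/; s/tray(40,29,.13),tray(40,29,.047),tray(40,29,.024)/tray(40,-29,.13)/' stack.py; python3 stack.py .048
```

```text
top 543 [0.5147 0.0108] len/wid [ 48.2292 108.565 ] yaw -6.934955371255171 block-frame mm 2.295568344066481 -1.4218400388802834
at [ 0.5397 -0.35    0.1267] yaw 3.76 w 0.0 F [-0.0207  0.8121 -0.3485] t 17.3
to [ 0.5399 -0.3453  0.13  ] 4.0 twist -0.0054 shift [-0.0005  0.0046 -0.0033] rows>=0.1
```

{"fn": "drive_tool", "kwargs": {"moves": [[[1, 0, 0, 0.04, 0], [1, 0, 0, 0.038, 0], [1, 0, 0, 0.005, 0], [1, 0, 0, 0.005, 0], [1, 0, 0, 0.004, 0], [1, 0, 0, 0.004, 0], [1, 0, 0, 0.004, 0], [1, 0, 0, 0.004, 0], [1, 0, 0, 0, 0]]]}}

```text
time_s: 18.05
ee_pos: [0.5408, -0.3458, 0.0241]
tcp_rot: [0.001, -0.035, 0.999, -0.001]
wrist_force: [-0.7, -0.1, 1.7]
gripper_width: -0.0001
finger_force: 1.0
```

{"fn": "drive_tool", "kwargs": {"moves": [[[1, 0, 0, -0.02, 0], [1, 0, 0, -0.035, 0], [1, 0, 0, -0.035, 0], [0, 0, 0, -0.005, 0], [0, 0.036, 0, 0, 0], [0, 0.036, 0, 0, 0], [0, 0, 0, 0, 0], [0, 0, 0, 0, 0], [0, 0, 0, 0, 0], [0, 0, 0, 0, 0]]]}}

```text
time_s: 18.88
ee_pos: [0.4693, -0.3506, 0.1186]
tcp_rot: [0.0, -0.035, 0.999, -0.0]
wrist_force: [0.1, -0.1, 0.8]
gripper_width: 0.0833
finger_force: 0.0
```

```bash
sed -i 's/tray(-28,y,.046)/tray(-32,y,.043)/' tip2.py; python3 tip2.py -29
```

```text
-29.0 -55:(30, 1, 255)  -52:(0, 0, 255)  -48:(0, 0, 255)  -44:(0, 0, 255)  -40:(0, 0, 255)  -30:(20, 147, 168)  0:(22, 153, 231)  20:(22, 156, 231)  30:(22, 157, 229)  40:(20, 148, 167)  48:(20, 147, 166)
-87.0 -55:(22, 102, 248)  -52:(24, 125, 255)  -48:(24, 125, 255)  -44:(12, 41, 106)  -40:(18, 79, 126)  -30:(21, 152, 184)  0:(24, 127, 255)  20:(24, 128, 255)  30:(24, 131, 255)  40:(19, 65, 184)  48:(23, 130, 255)
at [ 0.4693 -0.3505  0.1184] yaw 4.04 w 0.0853 F [ 0.2355 -0.6446 -0.8244] t 18.9333
to [ 0.4681 -0.3504  0.043 ] 4.0 twist 0.0009 shift [0.0012 0.0002 0.0754] rows>=1.9
```

{"fn": "drive_tool", "kwargs": {"moves": [[[0, 0.001, 0, 0.03, 0], [0, 0, 0, 0.03, 0], [0, 0, 0, 0.0155, 0], [0, 0, 0, 0, 0], [1, 0, 0, 0, 0], [1, 0, 0, 0, 0], [1, 0, 0, 0, 0], [1, 0, 0, 0, 0], [1, 0, 0, 0, 0], [1, 0, 0, 0, 0], [1, 0, 0, 0, 0]]]}}

```text
time_s: 19.85
ee_pos: [0.468, -0.3511, 0.0441]
tcp_rot: [0.001, -0.035, 0.999, -0.001]
wrist_force: [0.5, 0.5, 7.6]
gripper_width: 0.0431
finger_force: 60.2
```

{"fn": "drive_tool", "kwargs": {"moves": [[[1, 0, 0, -0.01, 0], [1, 0, 0, -0.015, 0], [1, 0, 0, -0.025, 0], [1, 0, 0, -0.03, 0], [1, 0, 0, -0.03, 0], [1, 0, 0, 0, 0], [1, 0, 0, 0, 0]]]}}

```text
time_s: 20.43
ee_pos: [0.4678, -0.3509, 0.1547]
tcp_rot: [0.001, -0.035, 0.999, -0.001]
wrist_force: [0.2, -0.7, -1.2]
gripper_width: 0.0429
finger_force: 61.1
```

```bash
python3 - <<'E'
from plan import *
p=pose()[0]; r=np.radians(TY); gx=(p[:2]-TR)@[np.cos(r),np.sin(r)]*1e3; print("grip tray x",gx)
plan(blk(-46,0.5,.12))
E
```

```text
grip tray x -32.356457465874755
at [ 0.4678 -0.3509  0.1547] yaw 4.0 w 0.0429 F [ 0.226  -0.6548 -1.1808] t 20.4333
to [0.4669 0.018  0.12  ] -6.2 twist 0.2267 shift [0.0407 0.3666 0.0347] rows>=9.1
```

{"fn": "drive_tool", "kwargs": {"moves": [[[1, 0, 0, 0, 0.113], [1, 0, 0, 0, 0.113], [1, 0.0043, 0.0367, 0, 0], [1, 0.0043, 0.0367, 0, 0], [1, 0.0043, 0.0367, 0, 0], [1, 0.0043, 0.0367, 0, 0], [1, 0.0043, 0.0367, 0, 0], [1, 0.0043, 0.0367, 0, 0], [1, 0.0043, 0.0367, 0, 0], [1, 0.0043, 0.0367, 0.01, 0], [1, 0.0043, 0.0367, 0.012, 0], [1, 0.0043, 0.0367, 0.012, 0]]]}}

```text
time_s: 21.43
ee_pos: [0.4631, 0.0208, 0.1177]
tcp_rot: [-0.001, 0.054, 0.999, 0.0]
wrist_force: [0.9, 0.5, 0.3]
gripper_width: 0.0429
finger_force: 61.2
```

{"fn": "drive_tool", "kwargs": {"moves": [[[1, 0, 0, 0.015, 0], [1, 0, 0, 0.014, 0], [1, 0, 0, 0.005, 0], [1, 0, 0, 0.005, 0], [1, 0, 0, 0.005, 0], [1, 0, 0, 0.004, 0], [1, 0, 0, 0.004, 0], [1, 0, 0, 0.004, 0], [1, 0, 0, 0.003, 0], [1, 0, 0, 0.003, 0]]]}}

```text
time_s: 22.27
ee_pos: [0.4644, 0.0186, 0.0569]
tcp_rot: [0.0, 0.054, 0.999, -0.0]
wrist_force: [-1.5, 0.4, 4.7]
gripper_width: 0.0432
finger_force: 60.1
```

{"fn": "drive_tool", "kwargs": {"moves": [[[1, 0, 0, 0.003, 0], [1, 0, 0, 0.003, 0], [1, 0, 0, 0.003, 0], [1, 0, 0, 0.003, 0], [1, 0, 0, 0.002, 0], [1, 0, 0, 0, 0]]]}}

```text
time_s: 22.77
ee_pos: [0.4644, 0.0181, 0.0442]
tcp_rot: [0.0, 0.054, 0.999, -0.001]
wrist_force: [-11.3, -3.7, 27.7]
gripper_width: 0.0426
finger_force: 72.2
```

{"fn": "drive_tool", "kwargs": {"moves": [[[1, 0, 0, 0.002, 0], [1, 0, 0, 0.002, 0], [1, 0, 0, 0.001, 0], [1, 0, 0, 0, 0]]]}}

```text
time_s: 23.1
ee_pos: [0.4645, 0.0173, 0.0416]
tcp_rot: [0.0, 0.053, 0.999, -0.002]
wrist_force: [-25.3, -9.8, 61.2]
gripper_width: 0.0426
finger_force: 86.5
```

```bash
python3 look.py side s6 205 155 285 215
```

```text
k 10.0
```

View pics/s6c.png

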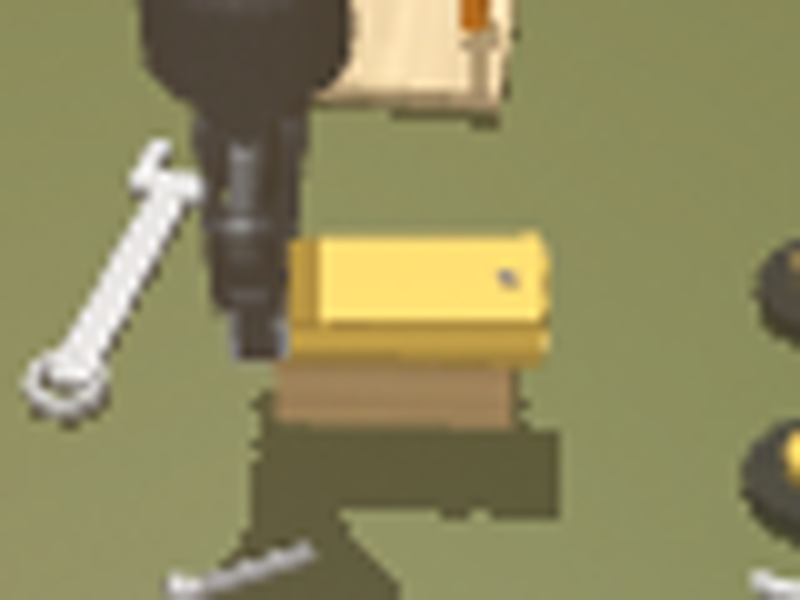

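Three plates are stacked and the top one is almost flat. I'll relieve the sideways load and press a little further.

{"fn": "drive_tool", "kwargs": {"moves": [[[1, 0.002, 0, -0.001, 0], [1, 0.001, 0, 0.002, 0], [1, 0, 0, 0.001, 0], [1, 0, 0, 0, 0]]]}}

```text
time_s: 23.48
ee_pos: [0.4642, 0.0173, 0.0411]
tcp_rot: [0.004, 0.053, 0.999, -0.002]
wrist_force: [-19.8, -6.6, 70.7]
gripper_width: 0.0425
finger_force: 90.3
```

{"fn": "drive_tool", "kwargs": {"moves": [[[1, 0, 0, -0.002, 0], [1, 0, 0, -0.001, 0], [1, 0, 0, 0, 0]]]}}

```text
time_s: 23.73
ee_pos: [0.4641, 0.0172, 0.0423]
tcp_rot: [0.004, 0.054, 0.999, -0.002]
wrist_force: [-9.3, -9.3, 39.7]
gripper_width: 0.0427
finger_force: 76.7
```

{"fn": "drive_tool", "kwargs": {"moves": [[[0.5, 0, 0, 0, 0], [0.4, 0, 0, 0, 0], [0.3, 0, 0, 0, 0], [0.2, 0, 0, 0, 0], [0.2, 0, 0, 0, 0], [0.2, 0, 0, -0.01, 0], [0.2, 0, 0, -0.03, 0], [0.2, 0, 0, -0.04, 0], [0.2, 0, 0, -0.03, 0]]]}}

```text
time_s: 24.48
ee_pos: [0.4612, 0.0194, 0.1516]
tcp_rot: [0.0, 0.054, 0.999, -0.0]
wrist_force: [1.0, -0.4, 0.8]
gripper_width: 0.0684
finger_force: 0.0
```

```bash
python3 - <<'E'
from plan import *
plan(tray(40,-87,.13))
E
```

```text
at [0.4612 0.0194 0.1516] yaw -6.16 w 0.0684 F [ 1.0327 -0.3703  0.7609] t 24.4833
to [ 0.544  -0.4032  0.13  ] 4.0 twist -0.2258 shift [-0.0531 -0.4273  0.0216] rows>=10.6
```

{"fn": "drive_tool", "kwargs": {"moves": [[[1, 0, 0, 0, -0.113], [1, 0, 0, 0, -0.113], [1, -0.0048, -0.0388, 0.002, 0], [1, -0.0048, -0.0388, 0.002, 0], [1, -0.0048, -0.0388, 0.002, 0], [1, -0.0048, -0.0388, 0.002, 0], [1, -0.0048, -0.0388, 0.002, 0], [1, -0.0048, -0.0388, 0.002, 0], [1, -0.0048, -0.0388, 0.002, 0], [1, -0.0048, -0.0388, 0.002, 0], [1, -0.0048, -0.0388, 0.002, 0], [1, -0.0048, -0.0388, 0.002, 0]]]}}

```text
time_s: 25.48
ee_pos: [0.536, -0.3661, 0.1291]
tcp_rot: [-0.0, -0.035, 0.999, 0.0]
wrist_force: [1.0, 0.3, 1.0]
gripper_width: -0.0002
finger_force: 0.0
```

{"fn": "drive_tool", "kwargs": {"moves": [[[1, -0.0048, -0.0388, 0.002, 0], [1, 0, 0, 0, 0], [1, 0, 0, 0, 0]]]}}

```text
time_s: 25.73
ee_pos: [0.543, -0.4041, 0.1259]
tcp_rot: [-0.0, -0.034, 0.999, 0.001]
wrist_force: [-0.4, 0.4, -1.2]
gripper_width: 0.0001
finger_force: 0.0
```

```bash
sed -i 's/tray(40,-29,.13)/tray(40,-87,.047)/' stack.py; python3 stack.py .052
```

```text
top 574 [0.5135 0.0046] len/wid [ 48.8172 111.2221] yaw -10.998969886380337 block-frame mm 1.7370100789911556 -7.754997909722334
side 92 [0.5229 0.0094] len/wid [39.5543 48.1401] yaw -45.317166027654366 block-frame mm 10.583619887113318 -1.9835065490774644
at [ 0.5435 -0.402   0.1269] yaw 4.02 w -0.0001 F [-0.9629  0.4127 -0.7231] t 25.8333
to [ 0.544  -0.4032  0.047 ] 4.0 twist 0.0004 shift [-0.0004 -0.0012  0.0799] rows>=2.0
```

Plate 3 reads yaw −11° and 7.8 mm off sideways, so it twisted under the press. I'll straighten the stack by closing the fingers across its middle.

```bash
python3 - <<'E'
from plan import *
plan(blk(1,-0.5,.125),blk(1,-.5,.028))
E
python3 look.py top t2 210 170 260 220; python3 look.py side s7 215 160 275 205
```

```text
at [ 0.5435 -0.402   0.1269] yaw 4.02 w -0.0001 F [-0.9629  0.4127 -0.7231] t 25.8333
to [0.5135 0.0119 0.125 ] -6.2 twist 0.2271 shift [0.0745 0.4083 0.0019] rows>=10.2
to [0.5135 0.0119 0.028 ] -6.2 twist -0.0000 shift [-0.     0.     0.097] rows>=2.4
k 12.0
k 13.333333333333334
```

View pics/s7c.png

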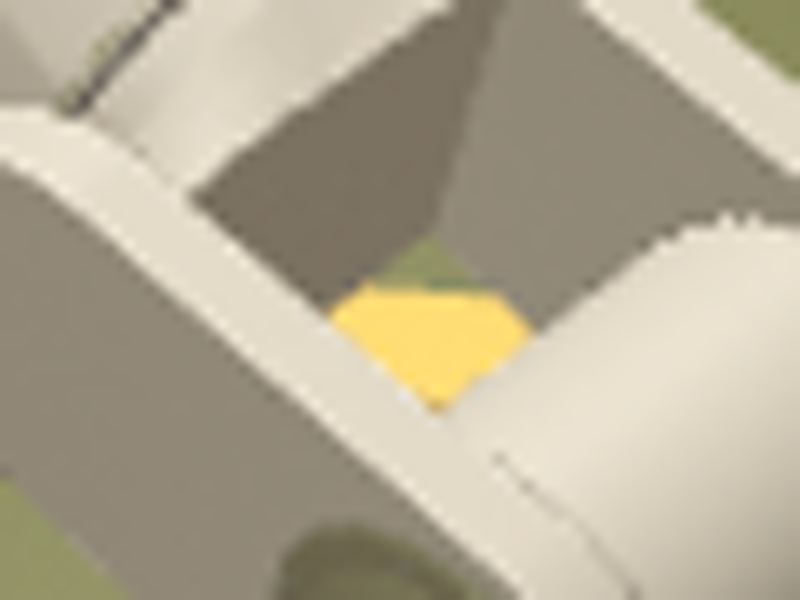

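The arm hides the stack in this side view, so I rely on the top-view measure.

{"fn": "drive_tool", "kwargs": {"moves": [[[0, 0, 0, 0, 0.1135], [0, 0, 0, 0, 0.1135], [0, 0.0075, 0.0408, 0, 0], [0, 0.0075, 0.0408, 0, 0], [0, 0.0075, 0.0408, 0, 0], [0, 0.0075, 0.0408, 0, 0], [0, 0.0075, 0.0408, 0, 0], [0, 0.0075, 0.0408, 0, 0], [0, 0.0075, 0.0408, 0, 0], [0, 0.0075, 0.0408, 0, 0], [0, 0.0075, 0.0408, 0, 0], [0, 0.007, 0.0408, 0, 0]]]}}

```text
time_s: 26.93
ee_pos: [0.5126, 0.0136, 0.1276]
tcp_rot: [0.0, 0.054, 0.999, -0.0]
wrist_force: [0.7, 0.0, 0.2]
gripper_width: 0.0851
finger_force: 0.0
```

{"fn": "drive_tool", "kwargs": {"moves": [[[0, 0, 0, 0, 0], [0, 0, 0, 0, 0], [0, 0, 0, 0, 0]]]}}

```text
time_s: 27.18
ee_pos: [0.5136, 0.011, 0.1273]
tcp_rot: [0.0, 0.054, 0.999, -0.0]
wrist_force: [-0.1, -1.3, 0.5]
gripper_width: 0.085
finger_force: 0.0
```

```bash
python3 - <<'E'
from plan import *
plan(blk(1,-.5,.028))
E
```

```text
at [0.5136 0.011  0.1273] yaw -6.15 w 0.085 F [-0.146  -1.3002  0.4834] t 27.1833
to [0.5135 0.0119 0.028 ] -6.2 twist 0.0011 shift [0.0001 0.0008 0.0993] rows>=2.5
```

{"fn": "drive_tool", "kwargs": {"moves": [[[0, 0, 0.001, 0.03, 0], [0, 0, 0, 0.035, 0], [0, 0, 0, 0.034, 0], [0, 0, 0, 0, 0], [0.3, 0, 0, 0, 0], [0.4, 0, 0, 0, 0], [0.43, 0, 0, 0, 0], [0.46, 0, 0, 0, 0], [0.48, 0, 0, 0, 0], [0.5, 0, 0, 0, 0], [1, 0, 0, 0, 0], [1, 0, 0, 0, 0]]]}}

```text
time_s: 28.18
ee_pos: [0.515, 0.0113, 0.03]
tcp_rot: [0.002, 0.054, 0.999, -0.001]
wrist_force: [-1.5, -2.1, 11.8]
gripper_width: 0.044
finger_force: 59.7
```

{"fn": "drive_tool", "kwargs": {"moves": [[[0.4, 0, 0, 0, 0], [0.3, 0, 0, 0, 0], [0, 0, 0, 0, 0], [0, 0, 0, -0.03, 0], [0, 0, 0, -0.035, 0], [0, 0, 0, -0.035, 0], [1, 0.04, 0, 0, 0], [1, 0.04, 0, 0, 0], [1, 0.04, 0, 0, 0], [1, 0, 0, 0, 0]]]}}

```text
time_s: 29.02
ee_pos: [0.3872, 0.0267, 0.1264]
tcp_rot: [-0.004, 0.054, 0.999, 0.001]
wrist_force: [0.9, -0.9, 0.4]
gripper_width: 0.0388
finger_force: 0.0
```

```bash
python3 stack.py .052
```

```text
side 470 [ 0.5116 -0.0055] len/wid [ 88.1866 107.2531] yaw -15.311888487351354 block-frame mm 0.9457454146480094 -18.04546357274295
at [0.3939 0.0251 0.1282] yaw -6.22 w 0.0226 F [0.6082 0.5663 0.613 ] t 29.1167
to [ 0.544  -0.4032  0.047 ] 4.0 twist -0.2271 shift [-0.1198 -0.4377  0.0812] rows>=11.4
```

{"fn": "drive_tool", "kwargs": {"moves": [[[1, 0, 0, 0, -0.1135], [1, 0, 0, 0, -0.1135], [1, -0.01, -0.0365, 0, 0], [1, -0.01, -0.0365, 0, 0], [1, -0.01, -0.0365, 0, 0], [1, -0.01, -0.0365, 0, 0], [1, -0.01, -0.0365, 0, 0], [1, -0.01, -0.0365, 0, 0], [1, -0.01, -0.0365, 0, 0], [1, -0.01, -0.0365, 0, 0], [1, -0.01, -0.0365, 0, 0], [1, -0.01, -0.0365, 0, 0]]]}}

```text
time_s: 30.12
ee_pos: [0.5209, -0.3349, 0.1274]
tcp_rot: [0.0, -0.035, 0.999, -0.0]
wrist_force: [0.1, -0.5, 0.6]
gripper_width: 0.0002
finger_force: 0.0
```

{"fn": "drive_tool", "kwargs": {"moves": [[[1, -0.01, -0.0365, 0, 0], [1, -0.01, -0.0365, 0, 0], [1, 0, 0, 0, 0], [1, 0, 0, 0, 0]]]}}

```text
time_s: 30.45
ee_pos: [0.5451, -0.4055, 0.1262]
tcp_rot: [-0.0, -0.034, 0.999, 0.0]
wrist_force: [0.2, 0.8, -0.7]
gripper_width: -0.0005
finger_force: 0.0
```

```bash
python3 stack.py .052
```

```text
top 566 [0.5136 0.0104] len/wid [ 48.2584 111.2437] yaw -7.733981936893599 block-frame mm 1.2438097033507949 -2.012790543311759
side 98 [0.5252 0.0096] len/wid [41.0407 49.1256] yaw -59.163477498828314 block-frame mm 12.875143944002577 -1.5359504806160769
at [ 0.545  -0.4033  0.1273] yaw 4.02 w -0.0003 F [0.0186 0.8105 0.0805] t 30.55
to [ 0.544  -0.4032  0.047 ] 4.0 twist 0.0005 shift [0.001  0.0001 0.0803] rows>=2.0
```

{"fn": "drive_tool", "kwargs": {"moves": [[[1, 0.001, 0, 0.04, 0], [1, 0, 0, 0.038, 0], [1, 0, 0, 0.005, 0], [1, 0, 0, 0.005, 0], [1, 0, 0, 0.004, 0], [1, 0, 0, 0.004, 0], [1, 0, 0, 0.004, 0], [1, 0, 0, 0.004, 0], [1, 0, 0, 0, 0]]]}}

```text
time_s: 31.3
ee_pos: [0.5442, -0.4042, 0.0245]
tcp_rot: [0.001, -0.035, 0.999, -0.001]
wrist_force: [0.7, 0.5, 1.1]
gripper_width: -0.0001
finger_force: 0.8
```

{"fn": "drive_tool", "kwargs": {"moves": [[[1, 0, 0, -0.02, 0], [1, 0, 0, -0.035, 0], [1, 0, 0, -0.035, 0], [0, 0, 0, -0.005, 0], [0, 0.036, 0, 0, 0], [0, 0.036, 0, 0, 0], [0, 0, 0, 0, 0], [0, 0, 0, 0, 0], [0, 0, 0, 0, 0], [0, 0, 0, 0, 0]]]}}

```text
time_s: 32.13
ee_pos: [0.4729, -0.4089, 0.1191]
tcp_rot: [0.0, -0.035, 0.999, -0.0]
wrist_force: [1.1, 0.4, -0.2]
gripper_width: 0.083
finger_force: 0.0
```

```bash
sed -i 's/tray(-32,y,.043)/tray(-32,y,.049)/' tip2.py; python3 tip2.py -87
```

```text
-87.0 -55:(0, 0, 255)  -52:(0, 0, 255)  -48:(0, 0, 255)  -44:(0, 0, 255)  -40:(0, 0, 255)  -30:(20, 141, 164)  0:(22, 153, 229)  20:(22, 153, 229)  30:(22, 153, 228)  40:(21, 145, 167)  48:(20, 145, 164)
-145.0 -55:(32, 40, 103)  -52:(30, 52, 98)  -48:(31, 68, 94)  -44:(31, 71, 94)  -40:(31, 68, 94)  -30:(30, 54, 99)  0:(31, 70, 95)  20:(30, 68, 94)  30:(30, 57, 99)  40:(32, 71, 94)  48:(31, 73, 94)
at [ 0.4729 -0.4088  0.1189] yaw 4.05 w 0.0856 F [-0.4963 -0.3271 -0.513 ] t 32.1833
to [ 0.4721 -0.4082  0.049 ] 4.0 twist 0.0010 shift [0.0007 0.0006 0.0699] rows>=1.7
```

{"fn": "drive_tool", "kwargs": {"moves": [[[0, 0.001, 0.0005, 0.03, 0], [0, 0, 0, 0.03, 0], [0, 0, 0, 0.01, 0], [0, 0, 0, 0, 0], [1, 0, 0, 0, 0], [1, 0, 0, 0, 0], [1, 0, 0, 0, 0], [1, 0, 0, 0, 0], [1, 0, 0, 0, 0], [1, 0, 0, 0, 0], [1, 0, 0, 0, 0]]]}}

```text
time_s: 33.1
ee_pos: [0.4714, -0.409, 0.0503]
tcp_rot: [0.001, -0.035, 0.999, -0.001]
wrist_force: [0.2, 0.7, 6.0]
gripper_width: 0.0421
finger_force: 60.0
```

{"fn": "drive_tool", "kwargs": {"moves": [[[1, 0, 0, -0.01, 0], [1, 0, 0, -0.015, 0], [1, 0, 0, -0.025, 0], [1, 0, 0, -0.03, 0], [1, 0, 0, -0.03, 0], [1, 0, 0, 0, 0], [1, 0, 0, 0, 0]]]}}

```text
time_s: 33.68
ee_pos: [0.4713, -0.4088, 0.161]
tcp_rot: [0.001, -0.035, 0.999, -0.001]
wrist_force: [-0.6, 0.3, -0.9]
gripper_width: 0.0428
finger_force: 61.1
```

```bash
python3 - <<'E'
from plan import *
p=pose()[0]; r=np.radians(TY); gx=(p[:2]-TR)@[np.cos(r),np.sin(r)]*1e3; print("grip tray x",gx)
plan(blk(-48.5,-.5,.125))
E
```

```text
grip tray x -32.89971357067851
at [ 0.4713 -0.4088  0.161 ] yaw 4.0 w 0.0428 F [-0.6338  0.2896 -0.862 ] t 33.6833
to [0.4643 0.0172 0.125 ] -6.2 twist 0.2267 shift [0.0529 0.4228 0.036 ] rows>=10.6
```

{"fn": "drive_tool", "kwargs": {"moves": [[[1, 0, 0, 0, 0.1135], [1, 0, 0, 0, 0.1135], [1, 0.0048, 0.0384, 0, 0], [1, 0.0048, 0.0384, 0, 0], [1, 0.0048, 0.0384, 0, 0], [1, 0.0048, 0.0384, 0, 0], [1, 0.0048, 0.0384, 0, 0], [1, 0.0048, 0.0384, 0, 0], [1, 0.0048, 0.0384, 0, 0], [1, 0.0048, 0.0384, 0, 0], [1, 0.0049, 0.0384, 0.012, 0], [1, 0.0049, 0.0384, 0.012, 0]]]}}

```text
time_s: 34.68
ee_pos: [0.4638, -0.0195, 0.1341]
tcp_rot: [-0.0, 0.054, 0.999, 0.0]
wrist_force: [0.5, 0.1, -0.3]
gripper_width: 0.0426
finger_force: 61.2
```

{"fn": "drive_tool", "kwargs": {"moves": [[[1, 0.0049, 0.0384, 0.012, 0], [1, 0, 0, 0.015, 0], [1, 0, 0, 0.012, 0], [1, 0, 0, 0, 0]]]}}

```text
time_s: 35.02
ee_pos: [0.4622, 0.0184, 0.0934]
tcp_rot: [-0.002, 0.054, 0.999, 0.0]
wrist_force: [0.1, 1.6, 0.1]
gripper_width: 0.0427
finger_force: 61.3
```

```bash
python3 - <<'E'
from plan import *
plan(blk(-49,-.3,.085))
E
```

```text
at [0.4622 0.0184 0.0934] yaw -6.13 w 0.0427 F [0.0553 1.5607 0.0516] t 35.0167
to [0.4639 0.0175 0.085 ] -6.2 twist 0.0015 shift [-0.0017 -0.0007  0.0084] rows>=0.2
```

{"fn": "drive_tool", "kwargs": {"moves": [[[1, -0.001, -0.001, 0.007, 0], [1, 0, 0, 0.005, 0], [1, 0, 0, 0.005, 0], [1, 0, 0, 0.004, 0], [1, 0, 0, 0.004, 0], [1, 0, 0, 0.004, 0], [1, 0, 0, 0.003, 0], [1, 0, 0, 0.003, 0], [1, 0, 0, 0.003, 0], [1, 0, 0, 0, 0]]]}}

```text
time_s: 35.85
ee_pos: [0.4649, 0.0161, 0.0574]
tcp_rot: [0.0, 0.054, 0.999, -0.0]
wrist_force: [-1.5, -0.3, 3.2]
gripper_width: 0.0424
finger_force: 60.2
```

{"fn": "drive_tool", "kwargs": {"moves": [[[1, 0, 0, 0.002, 0], [1, 0, 0, 0.002, 0], [1, 0, 0, 0.002, 0], [1, 0, 0, 0, 0]]]}}

```text
time_s: 36.18
ee_pos: [0.4647, 0.0162, 0.0515]
tcp_rot: [-0.0, 0.054, 0.999, 0.0]
wrist_force: [-1.8, -0.8, 2.9]
gripper_width: 0.0424
finger_force: 60.2
```

{"fn": "drive_tool", "kwargs": {"moves": [[[1, 0, 0, 0.002, 0], [1, 0, 0, 0.001, 0], [1, 0, 0, 0, 0]]]}}

```text
time_s: 36.43
ee_pos: [0.465, 0.0162, 0.0499]
tcp_rot: [0.0, 0.054, 0.999, -0.0]
wrist_force: [-8.0, 0.7, 20.2]
gripper_width: 0.0424
finger_force: 69.3
```

{"fn": "drive_tool", "kwargs": {"moves": [[[1, 0, 0, 0.001, 0], [1, 0, 0, 0.001, 0], [1, 0, 0, 0, 0]]]}}

```text
time_s: 36.68
ee_pos: [0.4652, 0.0165, 0.0492]
tcp_rot: [0.001, 0.054, 0.999, 0.0]
wrist_force: [-13.3, 2.4, 37.1]
gripper_width: 0.0424
finger_force: 78.8
```

{"fn": "drive_tool", "kwargs": {"moves": [[[1, 0, 0, -0.001, 0], [1, 0, 0, -0.001, 0], [0.5, 0, 0, 0, 0], [0.4, 0, 0, 0, 0], [0.3, 0, 0, 0, 0], [0, 0, 0, 0, 0], [0, 0, 0, 0, 0], [0, 0, 0, -0.02, 0], [0, 0, 0, -0.02, 0], [0, -0.025, 0, -0.01, 0], [0, -0.025, 0, 0, 0], [0, 0, 0, 0, 0]]]}}

```text
time_s: 37.68
ee_pos: [0.5178, 0.01, 0.0995]
tcp_rot: [0.002, 0.054, 0.999, -0.0]
wrist_force: [0.0, 0.4, -0.3]
gripper_width: 0.0851
finger_force: 0.0
```

```bash
python3 - <<'E'
from plan import *
plan(blk(1,0,.030))
E
```

```text
at [0.5178 0.01   0.0995] yaw -6.24 w 0.0851 F [ 0.0482  0.4368 -0.3277] t 37.6833
to [0.5136 0.0124 0.03  ] -6.2 twist -0.0009 shift [0.0045 0.0019 0.0695] rows>=1.7
```

{"fn": "drive_tool", "kwargs": {"moves": [[[0, 0.001, 0.0015, 0.03, 0], [0, 0, 0, 0.03, 0], [0, 0, 0, 0.009, 0], [0, 0, 0, 0, 0], [0.3, 0, 0, 0, 0], [0.4, 0, 0, 0, 0], [0.43, 0, 0, 0, 0], [0.46, 0, 0, 0, 0], [0.48, 0, 0, 0, 0], [0.5, 0, 0, 0, 0], [1, 0, 0, 0, 0], [1, 0, 0, 0, 0]]]}}

```text
time_s: 38.68
ee_pos: [0.5143, 0.0121, 0.0313]
tcp_rot: [0.001, 0.054, 0.999, -0.0]
wrist_force: [-2.8, -0.9, 9.0]
gripper_width: 0.0441
finger_force: 60.6
```

{"fn": "drive_tool", "kwargs": {"moves": [[[0.45, 0, 0, 0, 0], [0.4, 0, 0, 0, 0], [0.3, 0, 0, 0, 0], [0, 0, 0, 0, 0], [0, 0, 0, -0.03, 0], [0, 0, 0, -0.035, 0], [0, 0, 0, -0.035, 0], [0, 0.04, 0, -0.02, 0], [0, 0.04, 0, -0.02, 0], [0, 0.04, 0, -0.02, 0], [0, 0.02, -0.03, 0, 0], [0, 0, -0.03, 0, 0]]]}}

```text
time_s: 39.68
ee_pos: [0.3734, -0.0319, 0.1865]
tcp_rot: [0.001, 0.052, 0.999, -0.0]
wrist_force: [1.0, -1.6, 0.2]
gripper_width: 0.0855
finger_force: 0.0
```

{"fn": "drive_tool", "kwargs": {"moves": [[[0, 0.02, -0.035, 0, 0], [0, 0.02, -0.035, 0, 0], [0, 0, -0.035, 0, 0], [0, 0, 0, 0, 0]]]}}

```text
time_s: 40.02
ee_pos: [0.324, -0.1374, 0.1861]
tcp_rot: [0.001, 0.057, 0.998, -0.001]
wrist_force: [0.5, 1.1, -0.1]
gripper_width: 0.0852
finger_force: 0.0
```

```bash
python3 stack.py .056; python3 look.py top t3 170 115 290 205;python3 look.py side s8 205 140 315 220
```

```text
side 494 [ 0.5117 -0.0076] len/wid [ 92.1014 107.5617] yaw -16.06678593898934 block-frame mm 1.3275893936361407 -20.09895596467045
at [ 0.3247 -0.1338  0.1857] yaw -6.39 w 0.0856 F [-0.0135  0.6134  0.0079] t 40.1167
to [ 0.544  -0.4032  0.047 ] 4.0 twist -0.2309 shift [-0.2    -0.284   0.1387] rows>=9.2
k 6.666666666666667
k 7.2727272727272725
```

View pics/s8c.png

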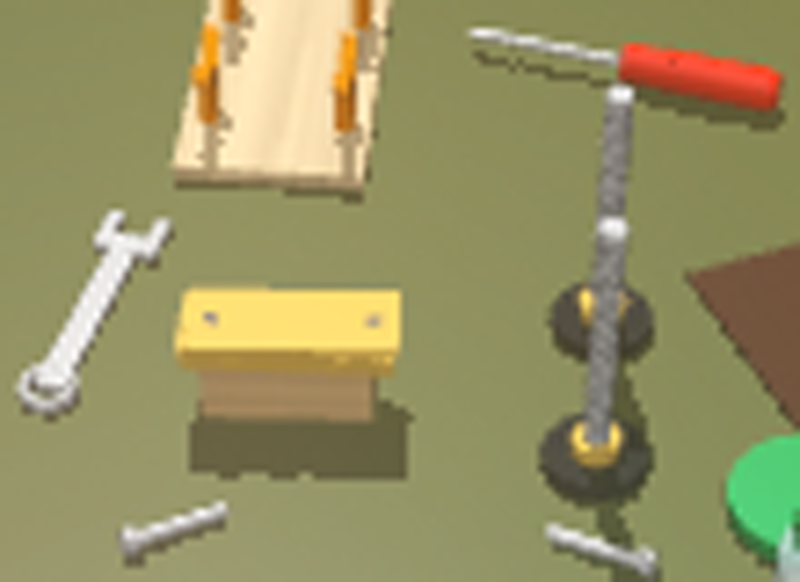

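The stack looks flat and square. Both feet still stand at about (600,320) and (595,460), and the jars and tools are untouched. Now I'll locate the feet and plan the first grasp.

```bash
cat > feet.py <<'E'
from plan import *
from meas import *
def feet(im=None):
    im=camera("top") if im is None else im
    h=cv2.cvtColor(im,cv2.COLOR_BGR2HSV); H,S,V=[h[...,i].astype(int) for i in range(3)]
    out=[]
    # brass collar ring / rubber disc: dark, low-saturation round blobs about 17 px across
    for m,a,c in blobs((V<60)&(np.mgrid[:384,:512][0]<185)&(np.mgrid[:384,:512][0]>120)&(np.mgrid[:384,:512][1]>190)&(np.mgrid[:384,:512][1]<300),80):
        ys,xs=np.nonzero(m); (cx,cy),r=cv2.minEnclosingCircle(np.c_[xs,ys].astype(np.float32))
        print("disc",a,(round(cx,1),round(cy,1)),"r",round(r,1),onz("top",(cx,cy),.01)[:2]); out.append(onz("top",(cx,cy),.01)[:2])
    for m,a,c in blobs((V>200)&(S<30)&(np.mgrid[:384,:512][0]<165)&(np.mgrid[:384,:512][0]>120)&(np.mgrid[:384,:512][1]>190)&(np.mgrid[:384,:512][1]<265),5):
        print("tip",a,c,onz("top",c,.16)[:2])
    return out
if __name__=="__main__":
    f=feet(cv2.imread("pics/t3.png"))
    plan([.685,.051,.2,-10.1],[.685,.051,.092,-10.1])
E
python3 feet.py
```

```text
disc 142 (222.7, 144.5) r 8.6 [0.6838 0.0511]
disc 144 (254.5, 149.7) r 8.6 [ 0.6665 -0.0502]
tip 21 [218.619  133.2381] [0.6851 0.052 ]
tip 21 [255.381  139.7619] [ 0.6665 -0.0496]
at [ 0.325  -0.1324  0.1856] yaw -6.19 w 0.0851 F [ 0.9784 -0.7708 -0.0554] t 40.2167
to [0.685 0.051 0.2  ] -10.1 twist 0.0869 shift [-0.3222  0.2437 -0.0144] rows>=10.0
to [0.685 0.051 0.092] -10.1 twist -0.0000 shift [-0.     0.     0.108] rows>=2.7
```

{"fn": "drive_tool", "kwargs": {"moves": [[[0.4, 0, 0, -0.02, 0.087], [0.4, -0.0322, 0.0244, 0, 0], [0.4, -0.0322, 0.0244, 0, 0], [0.4, -0.0322, 0.0244, 0, 0], [0.4, -0.0322, 0.0244, 0, 0], [0.4, -0.0322, 0.0244, 0, 0], [0.4, -0.0322, 0.0244, 0, 0], [0.4, -0.0322, 0.0244, 0, 0], [0.4, -0.0322, 0.0244, 0, 0], [0.4, -0.0322, 0.0244, 0, 0], [0.4, -0.0322, 0.0244, 0, 0], [0.4, 0, 0, 0, 0]]]}}

```text
time_s: 41.22
ee_pos: [0.6887, 0.056, 0.2019]
tcp_rot: [-0.001, 0.086, 0.996, 0.001]
wrist_force: [-1.3, -1.0, -0.6]
gripper_width: 0.0511
finger_force: 0.0
```

{"fn": "drive_tool", "kwargs": {"moves": [[[0.4, 0, 0, 0, 0], [0.4, 0, 0, 0, 0], [0.4, 0, 0, 0, 0]]]}}

```text
time_s: 41.47
ee_pos: [0.684, 0.0509, 0.2064]
tcp_rot: [0.0, 0.088, 0.996, -0.0]
wrist_force: [0.4, -0.2, 0.1]
gripper_width: 0.0512
finger_force: 0.0
```

```bash
python3 - <<'E'
from plan import *
plan([.685,.0515,.092,-10.1])
E
```

```text
at [0.684  0.0509 0.2064] yaw -10.1 w 0.0512 F [ 0.434  -0.2033  0.139 ] t 41.4667
to [0.685  0.0515 0.092 ] -10.1 twist -0.0001 shift [-0.0009  0.0008  0.1144] rows>=2.8
```

{"fn": "drive_tool", "kwargs": {"moves": [[[0.4, -0.001, 0.001, 0.035, 0], [0.4, 0, 0, 0.035, 0], [0.4, 0, 0, 0.03, 0], [0.4, 0, 0, 0.0144, 0], [0.4, 0, 0, 0, 0], [0.6, 0, 0, 0, 0], [0.7, 0, 0, 0, 0], [0.8, 0, 0, 0, 0], [1, 0, 0, 0, 0], [1, 0, 0, 0, 0], [1, 0, 0, 0, 0]]]}}

```text
time_s: 42.38
ee_pos: [0.6865, 0.0516, 0.0928]
tcp_rot: [0.001, 0.088, 0.996, 0.0]
wrist_force: [-1.4, 1.6, 5.6]
gripper_width: 0.0123
finger_force: 58.6
```

```bash
python3 - <<'E'
import numpy as np
from plan import *
plan()
r=.111+.0; R=.028; prev=None
for th in range(0,91,6):
    t=np.radians(th); q=np.array([-R+R*np.cos(t)-r*np.sin(t), R*np.sin(t)+r*np.cos(t)])
    if prev is not None: d=q-prev; print(th,"tx %.4f tz %.4f"%(-d[0],-d[1]), q)
    prev=q
E
```

```text
at [0.6865 0.0516 0.0928] yaw -10.12 w 0.0123 F [-1.419   1.6215  5.592 ] t 42.3833
6 tx 0.0118 tz -0.0023 [-0.0118  0.1133]
12 tx 0.0119 tz -0.0011 [-0.0237  0.1144]
18 tx 0.0120 tz 0.0002 [-0.0357  0.1142]
24 tx 0.0119 tz 0.0014 [-0.0476  0.1128]
30 tx 0.0117 tz 0.0027 [-0.0593  0.1101]
36 tx 0.0113 tz 0.0039 [-0.0706  0.1063]
42 tx 0.0109 tz 0.0050 [-0.0815  0.1012]
48 tx 0.0103 tz 0.0061 [-0.0918  0.0951]
54 tx 0.0096 tz 0.0072 [-0.1013  0.0879]
60 tx 0.0088 tz 0.0081 [-0.1101  0.0797]
66 tx 0.0079 tz 0.0090 [-0.118   0.0707]
72 tx 0.0069 tz 0.0098 [-0.1249  0.0609]
78 tx 0.0058 tz 0.0105 [-0.1308  0.0505]
84 tx 0.0047 tz 0.0110 [-0.1355  0.0394]
90 tx 0.0035 tz 0.0114 [-0.139  0.028]
```

{"fn": "drive_tool", "kwargs": {"moves": [[[1, 0.0059, 0, -0.0008, 0], [1, 0.0059, 0, -0.001, 0], [1, 0.006, 0, -0.0006, 0], [1, 0.006, 0, -0.0004, 0], [1, 0.006, 0, 0, 0], [1, 0.006, 0, 0.0003, 0], [1, 0.006, 0, 0.0005, 0], [1, 0.006, 0, 0.001, 0], [1, 0, 0, 0, 0]]]}}

```text
time_s: 43.13
ee_pos: [0.6383, 0.06, 0.0928]
tcp_rot: [0.0, 0.088, 0.996, 0.0]
wrist_force: [-1.3, 0.6, 0.9]
gripper_width: 0.0122
finger_force: 58.8
```

```bash
python3 look.py side s9 220 110 320 190; python3 - <<'E'
from plan import *
plan()
E
```

```text
k 7.5
at [0.6386 0.0599 0.0928] yaw -10.12 w 0.0122 F [-2.0237 -0.1481  3.1365] t 43.1833
```

View pics/s9c.png

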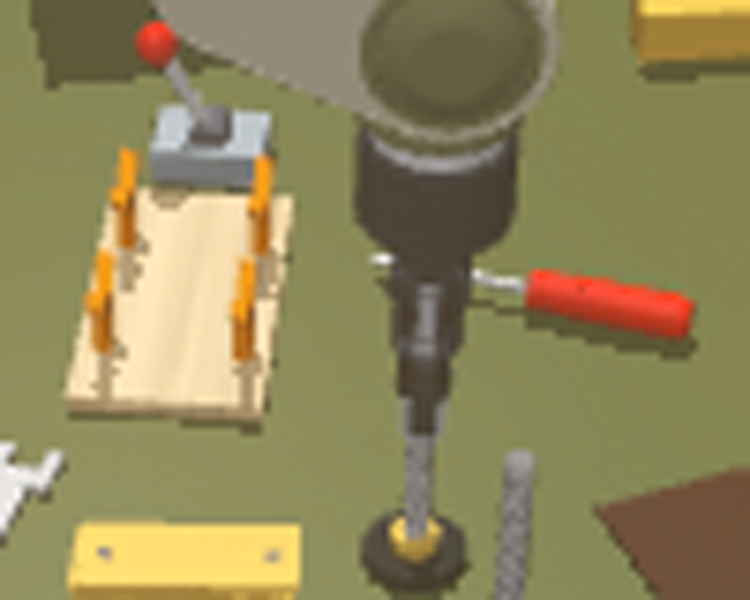

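The foot dragged along upright at around (415,545) in the crop, so the bench is too slippery to tip it there. Instead I'll carry it to the cradle's far side and catch its disc against the plywood base edge, then tip it towards the robot.

```bash
cat >> plan.py <<'E'
def cr(x,y,z): return [*L(CR,CY,x/1e3,y/1e3),z,CY]
E
python3 - <<'E'
from plan import *
plan(cr(90,0,.13),cr(90,0,.0925))
r=.112; prev=None
for th in range(0,79,6):
    t=np.radians(th); q=np.array([.055+.01*np.sin(t)+.028*np.cos(t)-r*np.sin(t), .028*np.sin(t)+r*np.cos(t)])
    if prev is not None: d=q-prev; print(th,"tx %.4f tz %.4f"%(-d[0],-d[1]), q)
    prev=q
# refine cradle from V tips (orange blobs, first top picture)
im=cv2.imread("pics/t3.png"); h=cv2.cvtColor(im,cv2.COLOR_BGR2HSV); H,S,V=[h[...,i].astype(int) for i in range(3)]
yy,xx=np.mgrid[:384,:512]; m=(H<20)&(S>150)&(V>120)&(xx<190)&(xx>110)&(yy>165)&(yy<220)
r=np.radians(CY)
ys,xs=np.nonzero(m)
for z in(.05,.055): 
    P=np.array([onz("top",u,z)[:2] for u in zip(xs,ys)])-CR; l=np.c_[P@[np.cos(r),np.sin(r)],P@[-np.sin(r),np.cos(r)]]*1e3
    for sx in(-1,1):
        for sy in(-1,1):
            k=(l[:,0]*sx>0)&(l[:,1]*sy>0); print(z,sx,sy,k.sum(),l[k].mean(0),l[k].min(0),l[k].max(0))
E
```

```text
at [0.6386 0.0599 0.0928] yaw -10.12 w 0.0122 F [-2.0237 -0.1481  3.1365] t 43.1833
to [0.6166 0.2682 0.13  ] -10.1 twist -0.0005 shift [ 0.0582  0.2012 -0.0372] rows>=5.3
to [0.6166 0.2682 0.0925] -10.1 twist -0.0000 shift [-0.      0.      0.0375] rows>=0.9
6 tx 0.0108 tz -0.0023 [0.0722 0.1143]
12 tx 0.0110 tz -0.0011 [0.0612 0.1154]
18 tx 0.0111 tz 0.0002 [0.0501 0.1152]
24 tx 0.0110 tz 0.0015 [0.0391 0.1137]
30 tx 0.0108 tz 0.0027 [0.0282 0.111 ]
36 tx 0.0106 tz 0.0039 [0.0177 0.1071]
42 tx 0.0101 tz 0.0051 [0.0076 0.102 ]
48 tx 0.0096 tz 0.0062 [-0.0021  0.0958]
54 tx 0.0090 tz 0.0073 [-0.0111  0.0885]
60 tx 0.0083 tz 0.0082 [-0.0193  0.0802]
66 tx 0.0075 tz 0.0091 [-0.0268  0.0711]
72 tx 0.0066 tz 0.0099 [-0.0334  0.0612]
78 tx 0.0056 tz 0.0106 [-0.0389  0.0507]
0.05 -1 -1 57 [-39.111  -49.1021] [-44.2414 -74.9288] [-33.7439 -23.33  ]
0.05 -1 1 57 [-39.1205  50.1561] [-44.143   25.2724] [-33.6474  75.6444]
0.05 1 -1 60 [ 40.1755 -49.4864] [ 34.4133 -75.0733] [ 45.4704 -23.1601]
0.05 1 1 61 [40.6339 51.5265] [34.9249 25.7384] [45.9803 78.1909]
0.055 -1 -1 57 [-38.9818 -50.3577] [-44.0882 -76.0633] [-33.6399 -24.7065]
0.055 -1 1 57 [-38.9913  48.4349] [-43.9903  23.6679] [-33.5439  73.8037]
0.055 1 -1 60 [ 39.9328 -50.7402] [ 34.1977 -76.2072] [ 45.2029 -24.5374]
0.055 1 1 61 [40.389  49.7989] [34.7068 24.1317] [45.7103 76.3382]
```

{"fn": "drive_tool", "kwargs": {"moves": [[[1, 0, 0, -0.02, 0], [1, 0, 0, -0.02, 0], [1, 0.0097, 0.0335, 0, 0], [1, 0.0097, 0.0335, 0, 0], [1, 0.0097, 0.0335, 0, 0], [1, 0.0097, 0.0335, 0, 0], [1, 0.0097, 0.0335, 0, 0], [1, 0.0097, 0.0335, 0, 0], [1, 0, 0, 0, 0], [1, 0, 0, 0, 0], [1, 0, 0, 0, 0]]]}}

```text
time_s: 44.1
ee_pos: [0.617, 0.2675, 0.1318]
tcp_rot: [-0.0, 0.088, 0.996, -0.0]
wrist_force: [0.7, -0.7, -1.6]
gripper_width: 0.0125
finger_force: 58.7
```

```bash
python3 - <<'E'
from plan import *
plan(cr(87,0,.0925))
E
```

```text
at [0.617  0.2675 0.1318] yaw -10.13 w 0.0125 F [ 0.7326 -0.7206 -1.5897] t 44.1
to [0.6137 0.2687 0.0925] -10.1 twist -0.0007 shift [0.0036 0.0007 0.0393] rows>=1.0
```

{"fn": "drive_tool", "kwargs": {"moves": [[[1, 0, 0.0005, 0.02, 0], [1, 0, 0, 0.015, 0], [1, 0, 0, 0.004, 0], [1, 0.004, 0, 0, 0], [1, 0.003, 0, 0, 0], [1, 0.005, 0, -0.0008, 0], [1, 0.005, 0, -0.0008, 0], [1, 0, 0, 0, 0]]]}}

```text
time_s: 44.77
ee_pos: [0.6003, 0.271, 0.0957]
tcp_rot: [0.001, 0.088, 0.996, -0.0]
wrist_force: [3.4, -1.7, -1.0]
gripper_width: 0.0124
finger_force: 59.1
```

```bash
python3 - <<'E'
from plan import *
plan(cr(72,0,.095))
E
```

```text
at [0.6003 0.271  0.0957] yaw -10.13 w 0.0124 F [ 3.3523 -1.7394 -0.9996] t 44.7667
to [0.5989 0.2714 0.095 ] -10.1 twist -0.0007 shift [0.0014 0.0001 0.0007] rows>=0.0
```

{"fn": "drive_tool", "kwargs": {"moves": [[[1, 0.0055, 0, 0, 0], [1, 0.0055, 0, -0.0005, 0], [1, 0.0055, 0, 0, 0], [1, 0.0055, 0, 0.0003, 0], [1, 0.0055, 0, 0.0006, 0], [1, 0.0055, 0, 0.0009, 0], [1, 0.0054, 0, 0.0012, 0], [1, 0.0054, 0, 0.0015, 0], [1, 0, 0, 0, 0]]]}}

```text
time_s: 45.52
ee_pos: [0.5562, 0.2794, 0.0909]
tcp_rot: [-0.0, 0.088, 0.996, 0.0]
wrist_force: [2.7, 0.3, 3.5]
gripper_width: 0.0124
finger_force: 61.7
```

```bash
python3 - <<'E'
from plan import *
plan(cr(28.2,0,.092))
# where is the disc? dark blob near expected place in side view
from meas import *
im=camera("side"); cv2.imwrite("pics/s10.png",im); h=cv2.cvtColor(im,cv2.COLOR_BGR2HSV); V=h[...,2].astype(int);S=h[...,1].astype(int);H=h[...,0].astype(int)
u=proj("side",cr(83,0,.01)[:3]); print("upright disc px",u, "after slide px",proj("side",cr(40,0,.02)[:3]))
yy,xx=np.mgrid[:384,:512]
for m,a,c in blobs((H>15)&(H<28)&(S>140)&(V>110)&(abs(xx-u[0])<30)&(abs(yy-u[1])<25),4): print("brass?",a,c,onz("side",c,.02)[:2])
E
```

```text
at [0.5562 0.2794 0.0909] yaw -10.1 w 0.0124 F [2.657  0.3331 3.4879] t 45.5167
to [0.5558 0.2791 0.092 ] -10.1 twist -0.0001 shift [ 0.0004 -0.0005 -0.0011] rows>=0.0
upright disc px [262.9866 150.304 ] after slide px [253.1167 147.883 ]
brass? 19 [236.5263 133.    ] [0.5008 0.3942]
brass? 5 [255.2 131.4] [0.5864 0.3998]
brass? 5 [236.2 140.4] [0.4968 0.3376]
brass? 5 [254.2 141.8] [0.5756 0.3207]
brass? 20 [233.3  148.95] [0.4816 0.2764]
brass? 26 [252.1154 151.0385] [0.5614 0.2551]
brass? 13 [262.1538 147.4615] [0.6066 0.2768]
```

The brass collar reads at px (262,147) beside the base edge, so the disc is caught and the foot is tipping with only a few N. I'll carry on along the arc.

{"fn": "drive_tool", "kwargs": {"moves": [[[1, 0.0053, 0, 0.0017, 0], [1, 0.0053, 0, 0.0021, 0], [1, 0.0051, 0, 0.0025, 0], [1, 0.005, 0, 0.0026, 0], [1, 0.0048, 0, 0.003, 0], [1, 0.0048, 0, 0.0032, 0], [1, 0.0045, 0, 0.0036, 0], [1, 0.0045, 0, 0.0037, 0], [1, 0.0042, 0, 0.0041, 0], [1, 0.0041, 0, 0.0041, 0], [1, 0, 0, 0, 0]]]}}

```text
time_s: 46.48
ee_pos: [0.5093, 0.2874, 0.0591]
tcp_rot: [-0.001, 0.088, 0.996, -0.0]
wrist_force: [2.6, -0.7, 2.1]
gripper_width: 0.0127
finger_force: 58.4
```

```bash
python3 - <<'E'
from plan import *
plan(cr(-19.3,0,.061),cr(-19.3,0,.13),cr(-19.3,50,.13),cr(-19.3,50,.09))
E
```

```text
at [0.5093 0.2874 0.0591] yaw -10.11 w 0.0127 F [ 2.5998 -0.6655  2.0727] t 46.4833
to [0.509  0.2874 0.061 ] -10.1 twist -0.0002 shift [ 0.0003 -0.0001 -0.0019] rows>=0.0
to [0.509  0.2874 0.13  ] -10.1 twist -0.0000 shift [-0.     0.    -0.069] rows>=1.7
to [0.5178 0.3366 0.13  ] -10.1 twist -0.0000 shift [-0.    0.05 -0.  ] rows>=1.2
to [0.5178 0.3366 0.09  ] -10.1 twist -0.0000 shift [-0.    0.    0.04] rows>=1.0
```

{"fn": "drive_tool", "kwargs": {"moves": [[[1, 0, 0, -0.012, 0], [1, 0, 0, -0.02, 0], [1, 0, 0, -0.02, 0], [1, 0, 0, -0.02, 0], [1, 0, 0.025, 0, 0], [1, 0, 0.025, 0, 0], [1, 0, 0, 0, 0], [1, 0, 0, 0, 0], [1, 0, 0, 0, 0]]]}}

```text
time_s: 47.23
ee_pos: [0.5183, 0.3361, 0.1312]
tcp_rot: [-0.002, 0.088, 0.996, -0.001]
wrist_force: [-0.3, 0.6, -1.9]
gripper_width: 0.0126
finger_force: 60.3
```

```bash
python3 - <<'E'
from plan import *
plan(cr(-19,50,.07))
from meas import *
im=camera("side"); cv2.imwrite("pics/s11.png",im); h=cv2.cvtColor(im,cv2.COLOR_BGR2HSV); H,S,V=[h[...,i].astype(int) for i in range(3)]
p,psi,_=pose(); a=np.radians(psi); e=np.array([np.cos(a),np.sin(a),0])
u=proj("side",p+e*.09-[0,0,.03]); yy,xx=np.mgrid[:384,:512]; print(u)
from heldend import held
for m,A,c in blobs((V<75)&(abs(xx-u[0])<25)&(abs(yy-u[1])<25),15): print("dark",A,c,held(c,off=0))
for m,A,c in blobs((H>15)&(H<28)&(S>140)&(V>110)&(abs(xx-u[0])<25)&(abs(yy-u[1])<25),4): print("brass?",A,c,held(c,off=0))
E
```

```text
at [0.5183 0.3361 0.1312] yaw -10.13 w 0.0126 F [-0.3274  0.6065 -1.8605] t 47.2333
to [0.5181 0.3366 0.07  ] -10.1 twist -0.0006 shift [0.0003 0.0004 0.0612] rows>=1.5
[261.5782 125.9922]
dark 71 [240.5352 108.8451] (np.float64(0.0016057223787897027), np.float64(0.048552904738596636))
dark 19 [261.1579 129.3158] (np.float64(0.0884082165761893), np.float64(-0.047051903714818266))
brass? 13 [260.1538 126.0769] (np.float64(0.08390963749734678), np.float64(-0.03081827239908763))
brass? 9 [237.3333 132.    ] (np.float64(-0.015522093119954963), np.float64(-0.06780710007039792))
brass? 31 [254.5161 136.2258] (np.float64(0.05971622386303057), np.float64(-0.08505367278641707))
brass? 13 [252.3846 147.6923] (np.float64(0.05007887371648531), np.float64(-0.14826009028594556))
```

{"fn": "drive_tool", "kwargs": {"moves": [[[1, 0, 0.0004, 0.03, 0], [1, 0, 0, 0.025, 0], [1, 0, 0, 0.006, 0], [1, 0, 0, 0.004, 0], [1, 0, 0, 0.004, 0], [1, 0, 0, 0.004, 0], [1, 0, 0, 0.004, 0], [1, 0, 0, 0.004, 0], [1, 0, 0, 0, 0]]]}}

```text
time_s: 48.03
ee_pos: [0.5208, 0.3376, 0.0531]
tcp_rot: [0.002, 0.088, 0.996, 0.001]
wrist_force: [4.3, 2.9, 3.7]
gripper_width: 0.0123
finger_force: 58.4
```

{"fn": "drive_tool", "kwargs": {"moves": [[[1, 0, 0, 0.004, 0], [1, 0, 0, 0.004, 0], [1, 0, 0, 0.003, 0], [1, 0, 0, 0, 0]]]}}

```text
time_s: 48.37
ee_pos: [0.5199, 0.3374, 0.0416]
tcp_rot: [0.001, 0.088, 0.996, 0.001]
wrist_force: [1.3, 3.2, 4.8]
gripper_width: 0.0125
finger_force: 58.4
```

{"fn": "drive_tool", "kwargs": {"moves": [[[1, 0, 0, 0.003, 0], [1, 0, 0, 0.003, 0], [1, 0, 0, 0.002, 0], [1, 0, 0, 0, 0]]]}}

```text
time_s: 48.7
ee_pos: [0.52, 0.3375, 0.0335]
tcp_rot: [0.001, 0.088, 0.996, 0.001]
wrist_force: [1.3, 4.0, 3.9]
gripper_width: 0.0123
finger_force: 58.4
```

{"fn": "drive_tool", "kwargs": {"moves": [[[1, 0, 0, 0.001, 0], [1, 0, 0, 0.001, 0], [1, 0, 0, 0, 0]]]}}

```text
time_s: 48.95
ee_pos: [0.5199, 0.3375, 0.0314]
tcp_rot: [0.001, 0.088, 0.996, 0.001]
wrist_force: [1.5, 5.1, 4.2]
gripper_width: 0.012
finger_force: 58.4
```

{"fn": "drive_tool", "kwargs": {"moves": [[[1, 0, 0, 0.001, 0], [1, 0, 0, 0.001, 0], [1, 0, 0, 0, 0]]]}}

```text
time_s: 49.2
ee_pos: [0.5196, 0.3373, 0.0293]
tcp_rot: [0.001, 0.088, 0.996, 0.0]
wrist_force: [0.0, 3.1, 6.1]
gripper_width: 0.0123
finger_force: 58.8
```

{"fn": "drive_tool", "kwargs": {"moves": [[[1, 0, 0, 0.001, 0], [1, 0, 0, 0, 0]]]}}

```text
time_s: 49.37
ee_pos: [0.5197, 0.3375, 0.0284]
tcp_rot: [0.001, 0.088, 0.996, 0.001]
wrist_force: [0.5, 5.0, 6.1]
gripper_width: 0.0128
finger_force: 58.7
```

```bash
cat > lane.py <<'E'
from plan import *
from meas import *
import sys
def on_lane(n,uv,y):
    # intersect pixel ray with the vertical plane through the lane -> (x', z) mm
    o,d=ray(n,uv); r=np.radians(CY); f=np.array([-np.sin(r),np.cos(r),0]); e=np.array([np.cos(r),np.sin(r),0]); g=np.array([*L(CR,CY,0,y),0])
    q=o+d*(((g-o)@f)/(d@f)); return round(float((q-g)@e*1e3),1),round(float(q[2]*1e3),1)
y=float(sys.argv[1])/1e3
im=camera("side"); cv2.imwrite(f"pics/{sys.argv[2]}.png",im); h=cv2.cvtColor(im,cv2.COLOR_BGR2HSV); H,S,V=[h[...,i].astype(int) for i in range(3)]
u=proj("side",[*L(CR,CY,.075,y),.05]); yy,xx=np.mgrid[:384,:512]; roi=(abs(xx-u[0])<16)&(abs(yy-u[1])<16); print("expect disc px",u)
for m,A,c in blobs((V<75)&roi,8): print("dark",A,c,on_lane("side",c,y))
for m,A,c in blobs((H>15)&(H<28)&(S>140)&(V>100)&roi,3): print("brass",A,c,on_lane("side",c,y))
im=camera("top"); cv2.imwrite(f"pics/{sys.argv[2]}t.png",im); h=cv2.cvtColor(im,cv2.COLOR_BGR2HSV); H,S,V=[h[...,i].astype(int) for i in range(3)]
r=np.radians(CY)
def loc(c,z): q=onz("top",c,z)[:2]-CR; return np.array([q@[np.cos(r),np.sin(r)],q@[-np.sin(r),np.cos(r)]])*1e3
u=proj("top",[*L(CR,CY,.08,y),.05]); roi=(abs(xx-u[0])<16)&(abs(yy-u[1])<14); print("top expect",u)
for m,A,c in blobs((V<75)&roi,8): print("dark",A,c,loc(c,.06))
for m,A,c in blobs((H>15)&(H<28)&(S>140)&(V>100)&roi,3): print("brass",A,c,loc(c,.058))
E
python3 lane.py 50 la
```

```text
expect disc px [262.2145 135.8981]
dark 13 [264.6154 139.0769] (85.8, 33.8)
brass 9 [255. 132.] (43.4, 68.4)
brass 10 [262.7 136. ] (77.1, 49.6)
brass 14 [254.1429 139.3571] (39.6, 29.1)
brass 15 [252.2667 148.1333] (31.1, -19.7)
top expect [133.7994 164.3188]
dark 98 [136.1327 161.9592] [87.3955 41.0453]
dark 21 [119.2857 175.8571] [37.348  82.5794]
dark 8 [146.625 173.875] [57.189   2.9783]
brass 13 [135.     164.8462] [78.3504 43.372 ]
brass 4 [135.25 177.  ] [42.1867 35.4413]
```

The collar reads x' = +77, z = 50 mm, so the foot lies level in lane a, about 7 mm too far out. I'll regrip at the middle and shift it.

{"fn": "drive_tool", "kwargs": {"moves": [[[0.75, 0, 0, -0.001, 0], [0.6, 0, 0, 0, 0], [0.6, 0, 0, 0, 0], [0.6, -0.01, 0, 0, 0], [0.6, -0.012, 0, 0, 0], [0.6, 0, 0, 0, 0], [0.8, 0, 0, 0, 0], [1, 0, 0, 0, 0], [1, 0, 0, 0, 0], [1, 0, 0, 0, 0]]]}}

```text
time_s: 50.3
ee_pos: [0.5407, 0.3344, 0.0287]
tcp_rot: [0.001, 0.088, 0.996, 0.001]
wrist_force: [2.5, 7.4, -0.2]
gripper_width: 0.012
finger_force: 58.3
```

{"fn": "drive_tool", "kwargs": {"moves": [[[1, 0, 0, -0.004, 0], [1, 0, 0, -0.002, 0], [1, 0.004, 0, 0, 0], [1, 0.004, 0, 0, 0], [1, 0, 0, 0, 0], [1, 0, 0, 0.002, 0], [1, 0, 0, 0.002, 0], [1, 0, 0, 0.002, 0], [1, 0, 0, 0, 0]]]}}

```text
time_s: 51.05
ee_pos: [0.5336, 0.3354, 0.029]
tcp_rot: [0.001, 0.088, 0.996, 0.001]
wrist_force: [-0.1, 3.8, 4.1]
gripper_width: 0.0122
finger_force: 59.1
```

{"fn": "drive_tool", "kwargs": {"moves": [[[0.8, 0, 0, 0, 0], [0.7, 0, 0, 0, 0], [0.6, 0, 0, 0, 0], [0.6, 0, 0, 0, 0], [0.6, 0, 0, -0.02, 0], [0.6, 0, 0, -0.04, 0], [0.6, 0, 0, -0.04, 0], [0.6, 0, 0, -0.04, 0], [0.6, 0, 0, -0.03, 0]]]}}

```text
time_s: 51.8
ee_pos: [0.5334, 0.3346, 0.202]
tcp_rot: [0.001, 0.088, 0.996, 0.001]
wrist_force: [-0.1, 0.8, 0.3]
gripper_width: 0.034
finger_force: 0.0
```

```bash
python3 lane.py 50 lb; python3 - <<'E'
from feet import *
feet()
plan([.6665,-.05,.2,-10.1])
E
```

```text
expect disc px [262.2145 135.8981]
dark 18 [263.1667 137.1667] (79.3, 43.6)
brass 8 [254.875 131.875] (42.8, 69.0)
brass 9 [260.5556 135.1111] (67.7, 53.7)
brass 6 [253.8333 136.8333] (38.2, 42.6)
brass 5 [254.2 141.8] (39.8, 15.9)
brass 15 [252.2667 148.1333] (31.1, -19.7)
top expect [133.7994 164.3188]
dark 77 [134.5455 164.0909] [80.2048 44.4847]
dark 8 [147.375 164.375] [85.9383  6.2982]
dark 15 [147.6    172.6667] [61.2885  0.7964]
brass 13 [134.6154 167.5385] [70.0967 42.9162]
brass 3 [135. 177.] [42.059  36.1812]
disc 106 (246.3, 138.7) r 8.2 [ 0.7022 -0.0242]
tip 54 [235.3519 127.7037] [0.7006 0.0057]
at [0.5338 0.3348 0.2006] yaw -10.14 w 0.034 F [ 0.2436  0.5063 -1.7207] t 51.95
to [ 0.6665 -0.05    0.2   ] -10.1 twist -0.0008 shift [-0.1981 -0.3556  0.0006] rows>=10.0
```

Foot 1 now sits centred in lane a. Foot 2 appears to have been knocked to a new place, so I'll look at it in one combined picture.

```bash
python3 - <<'E'
from feet import *
t=camera("top"); s=camera("side"); cv2.imwrite("pics/t5.png",t); cv2.imwrite("pics/s5f.png",s)
a=cv2.resize(t[100:220,110:290],(800,533))[:, :]; 
A=cv2.resize(t[105:205,200:290],(400,444),interpolation=cv2.INTER_CUBIC); B=cv2.resize(s[110:220,220:310],(400,489),interpolation=cv2.INTER_CUBIC)
c=np.zeros((489,800,3),np.uint8); c[:444,:400]=A; c[:,400:]=B; cv2.imwrite("pics/m1.png",c)
E
```

```text
(no output)
```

View pics/m1.png

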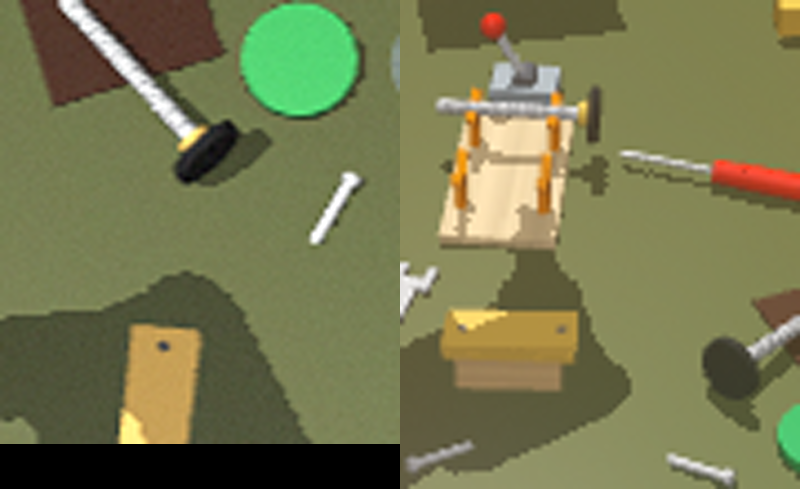

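The montage shows foot 2 lying on its side, disc at about (205,150) with its rod pointing away to the upper left. I can grip it lying. Foot 1 rests well in lane a and the lever is untouched.

```bash
python3 - <<'E'
from plan import *
from meas import *
im=cv2.imread("pics/t5.png"); h=cv2.cvtColor(im,cv2.COLOR_BGR2HSV); H,S,V=[h[...,i].astype(int) for i in range(3)]
yy,xx=np.mgrid[:384,:512]
m=(V>140)&(S<45)&(yy>85)&(yy<140)&(xx>200)&(xx<247)
for b,a,c in blobs(m,20):
    ys,xs=np.nonzero(b); P=np.array([onz("top",u,.015)[:2] for u in zip(xs,ys)]); print("rod",a,c,xs.min(),xs.max(),ys.min(),ys.max())
    w,v=np.linalg.eigh(np.cov(P.T)); d=v[:,1]; d=d*np.sign(d[0]); s=(P-P.mean(0))@d; print(P.mean(0),d,np.degrees(np.arctan2(d[1],d[0])),"extent",s.min(),s.max(),np.sqrt(12*w)); e1=P.mean(0)+d*s.min(); e2=P.mean(0)+d*s.max(); print("ends",e1,e2,np.linalg.norm(e1),np.linalg.norm(e2))
for b,a,c in blobs((V<60)&(yy>125)&(yy<150)&(xx>230)&(xx<262),40): print("disc",a,c,onz("top",c,.04)[:2])
for b,a,c in blobs((H>15)&(H<28)&(S>120)&(V>120)&(yy>125)&(yy<150)&(xx>230)&(xx<262),3): print("collar",a,c,onz("top",c,.035)[:2])
E
```

```text
rod 164 [227.8415 119.3354] 213 243 104 135
[0.7642 0.0344] [0.7442 0.668 ] 41.91004499656916 extent -0.06592762521383079 0.0668514956283906 [0.0128 0.1355]
ends [ 0.7151 -0.0096] [0.8139 0.0791] 0.7151937885117049 0.8177723738799659
disc 106 [246.4811 138.7925] [ 0.6954 -0.0249]
collar 5 [244.8 134. ] [ 0.7117 -0.0197]
collar 6 [240.8333 137.1667] [ 0.7017 -0.0072]
```

```bash
python3 - <<'E'
from plan import *
plan([.735,.019,.2,41.9],[.7465,.019,.06,41.9],[.7465,.019,.004,41.9])
E
```

```text
at [0.5326 0.3343 0.197 ] yaw -10.14 w 0.0341 F [ 0.4762  0.3599 -0.7433] t 52.05
to [0.735 0.019 0.2  ] 41.9 twist -1.1565 shift [ 0.0599 -0.3698 -0.003 ] rows>=9.3
to [0.7465 0.019  0.06  ] 41.9 twist -0.0000 shift [-0.0086 -0.0077  0.14  ] rows>=3.5
to [0.7465 0.019  0.004 ] 41.9 twist -0.0000 shift [-0.     0.     0.056] rows>=1.4
```

{"fn": "drive_tool", "kwargs": {"moves": [[[0.6, 0, 0, 0, -0.1445], [0.6, 0, 0, 0, -0.1445], [0.6, 0, 0, 0, -0.1445], [0.6, 0, 0, 0, -0.1445], [0.6, 0, 0, 0, -0.1445], [0.6, 0, 0, 0, -0.1445], [0.6, 0, 0, 0, -0.1445], [0.6, 0, 0, 0, -0.1445], [0.6, 0.006, -0.037, 0, 0], [0.6, 0.006, -0.037, 0, 0], [0.6, 0.006, -0.037, 0, 0], [0.6, 0.006, -0.037, 0, 0]]]}}

```text
time_s: 53.05
ee_pos: [0.6141, 0.2068, 0.1962]
tcp_rot: [-0.002, -0.358, 0.934, 0.0]
wrist_force: [0.3, 0.4, -0.5]
gripper_width: 0.0342
finger_force: 0.0
```

{"fn": "drive_tool", "kwargs": {"moves": [[[0.6, 0.006, -0.037, 0, 0], [0.6, 0.006, -0.037, 0, 0], [0.6, 0.006, -0.037, 0, 0], [0.6, 0.006, -0.037, 0, 0], [0.6, 0.006, -0.037, 0, 0], [0.6, 0.006, -0.037, 0, 0], [0.6, 0, 0, 0.03, 0], [0.6, 0, 0, 0.03, 0], [0.6, 0, 0, 0, 0], [0.6, 0, 0, 0, 0]]]}}

```text
time_s: 53.88
ee_pos: [0.7343, 0.0192, 0.1355]
tcp_rot: [-0.003, -0.357, 0.934, 0.001]
wrist_force: [-0.0, 0.9, 0.8]
gripper_width: 0.0342
finger_force: 0.0
```

```bash
python3 - <<'E'
from plan import *
plan([.7465,.019,.06,41.9],[.7465,.019,.004,41.9]); print(state()["qpos"])
E
```

```text
at [0.7343 0.0192 0.1355] yaw 41.89 w 0.0342 F [-0.0164  0.9013  0.7798] t 53.8833
to [0.7465 0.019  0.06  ] 41.9 twist -0.0003 shift [-0.009  -0.0083  0.0755] rows>=1.9
to [0.7465 0.019  0.004 ] 41.9 twist -0.0000 shift [-0.     0.     0.056] rows>=1.4
[-0.1329  0.8784  0.8236 -0.      1.4456 -2.4347]
```

{"fn": "drive_tool", "kwargs": {"moves": [[[0.6, -0.004, -0.004, 0.035, 0], [0.6, -0.005, -0.004, 0.035, 0], [0.6, 0, 0, 0.03, 0], [0.6, 0, 0, 0.02, 0], [0.6, 0, 0, 0, 0], [0.6, 0, 0, 0, 0]]]}}

```text
time_s: 54.38
ee_pos: [0.7479, 0.0195, 0.0197]
tcp_rot: [0.0, -0.358, 0.934, -0.0]
wrist_force: [0.8, -0.7, 1.2]
gripper_width: 0.0339
finger_force: 0.0
```

```bash
python3 - <<'E'
from plan import *
plan([.7465,.019,.004,41.9]); print(state()["qpos"])
E
```

```text
at [0.7479 0.0195 0.0197] yaw 41.92 w 0.0339 F [ 0.7832 -0.6678  1.1525] t 54.3833
to [0.7465 0.019  0.004 ] 41.9 twist 0.0005 shift [0.0014 0.0006 0.0157] rows>=0.4
[-0.1301  1.0128  0.8687 -0.0001  1.2592 -2.4325]
```

Within reach. I'll go down the last bit, close and lift gently.

{"fn": "drive_tool", "kwargs": {"moves": [[[0.6, 0, 0, 0.008, 0], [0.6, 0, 0, 0.007, 0], [0.6, 0, 0, 0, 0], [0.75, 0, 0, 0, 0], [0.85, 0, 0, 0, 0], [1, 0, 0, 0, 0], [1, 0, 0, 0, 0], [1, 0, 0, 0, 0], [1, 0, 0, 0, 0]]]}}

```text
time_s: 55.13
ee_pos: [0.7478, 0.019, 0.0039]
tcp_rot: [0.0, -0.357, 0.934, -0.0]
wrist_force: [0.5, 0.1, 4.2]
gripper_width: 0.0118
finger_force: 58.6
```

{"fn": "drive_tool", "kwargs": {"moves": [[[1, 0, 0, -0.01, 0], [1, 0, 0, -0.02, 0], [1, 0, 0, -0.03, 0], [1, 0, 0, -0.03, 0], [1, 0, 0, -0.03, 0], [1, 0, 0, 0, 0], [1, 0, 0, 0, 0]]]}}

```text
time_s: 55.72
ee_pos: [0.748, 0.019, 0.1255]
tcp_rot: [0.001, -0.357, 0.934, -0.001]
wrist_force: [-0.2, 0.9, -2.9]
gripper_width: 0.0116
finger_force: 58.5
```

```bash
python3 - <<'E'
from plan import *
plan([.62,.15,.125,41.9],cr(-15,-50,.125),cr(-15,-50,.031))
E
```

```text
at [0.748  0.019  0.1255] yaw 41.89 w 0.0116 F [-0.1782  0.9207 -2.8884] t 55.7167
to [0.62  0.15  0.125] 41.9 twist -0.0003 shift [0.0078 0.183  0.0005] rows>=4.5
to [0.5045 0.2374 0.125 ] -10.1 twist 1.1556 shift [ 0.1291  0.0658 -0.    ] rows>=7.5
to [0.5045 0.2374 0.031 ] -10.1 twist -0.0000 shift [-0.     0.     0.094] rows>=2.3
```

{"fn": "drive_tool", "kwargs": {"moves": [[[1, 0.0016, 0.0366, 0, 0], [1, 0.0016, 0.0366, 0, 0], [1, 0.0016, 0.0366, 0, 0], [1, 0.0016, 0.0366, 0, 0], [1, 0.0016, 0.0366, 0, 0], [1, 0, 0, 0, 0.1445], [1, 0, 0, 0, 0.1445], [1, 0, 0, 0, 0.1445], [1, 0, 0, 0, 0.1445], [1, 0, 0, 0, 0.1445], [1, 0, 0, 0, 0.1445], [1, 0, 0, 0, 0.1445]]]}}

```text
time_s: 56.72
ee_pos: [0.6184, 0.1499, 0.1216]
tcp_rot: [-0.002, 0.035, 0.999, -0.0]
wrist_force: [0.1, -0.8, -1.9]
gripper_width: 0.0118
finger_force: 58.8
```

{"fn": "drive_tool", "kwargs": {"moves": [[[1, 0, 0, 0, 0.1445], [1, 0.032, 0.0165, 0, 0], [1, 0.032, 0.0165, 0, 0], [1, 0.032, 0.0165, 0, 0], [1, 0.032, 0.0163, 0, 0], [1, 0, 0, 0.02, 0], [1, 0, 0, 0, 0], [1, 0, 0, 0, 0]]]}}

```text
time_s: 57.38
ee_pos: [0.5042, 0.2369, 0.1021]
tcp_rot: [-0.002, 0.088, 0.996, -0.001]
wrist_force: [0.7, -0.7, -1.3]
gripper_width: 0.012
finger_force: 58.9
```

```bash
cat > held3.py <<'E'
from plan import *
from meas import *
from heldend import held
plan(cr(-15,-50,.045))
im=camera("side"); cv2.imwrite("pics/h3.png",im); h=cv2.cvtColor(im,cv2.COLOR_BGR2HSV); H,S,V=[h[...,i].astype(int) for i in range(3)]
p,psi,_=pose(); a=np.radians(psi); e=np.array([np.cos(a),np.sin(a),0]); yy,xx=np.mgrid[:384,:512]
u=proj("side",p-e*.06+[0,0,.02]); roi=(abs(xx-u[0])<14)&(abs(yy-u[1])<14)
for m,A,c in blobs((V<60)&roi,8): print("dark",A,c,held(c,off=0))
for m,A,c in blobs((H>15)&(H<28)&(S>140)&(V>100)&roi,3): print("brass",A,c,held(c,off=0))
u=proj("side",p+e*.07+[0,0,.01]); roi=(abs(xx-u[0])<16)&(abs(yy-u[1])<10)
for m,A,c in blobs((S<40)&(V>130)&roi,10):
    ys,xs=np.nonzero(m); i=xs.argmax(); print("rod",A,c,held(c,off=0),"end",held((xs[i],ys[i]),off=0))
E
python3 held3.py
```

```text
at [0.5042 0.2369 0.1021] yaw -10.12 w 0.012 F [ 0.7384 -0.7072 -1.2501] t 57.3833
to [0.5045 0.2374 0.045 ] -10.1 twist -0.0005 shift [-0.0002  0.0005  0.0571] rows>=1.4
brass 15 [224.2 132.8] (np.float64(-0.05828513205737093), np.float64(0.023301769872285258))
brass 11 [233.7273 145.0909] (np.float64(-0.021606518102735315), np.float64(-0.03581454177730005))
rod 31 [248.1613 129.1613] (np.float64(0.03978071548148658), np.float64(0.04733153398138988)) end (np.float64(0.0671974061517788), np.float64(0.054631060355349245))
rod 97 [250.1546 135.4845] (np.float64(0.04753087845693371), np.float64(0.01727344821575537)) end (np.float64(0.08337237369748539), np.float64(0.02693291110740613))
```

{"fn": "drive_tool", "kwargs": {"moves": [[[1, -0.0025, 0.0005, 0.03, 0], [1, 0, 0, 0.022, 0], [1, 0, 0, 0.006, 0], [1, 0, 0, 0.004, 0], [1, 0, 0, 0.003, 0], [1, 0, 0, 0.003, 0], [1, 0, 0, 0, 0]]]}}

```text
time_s: 58.02
ee_pos: [0.5093, 0.2378, 0.0371]
tcp_rot: [0.002, 0.088, 0.996, 0.001]
wrist_force: [1.2, 3.1, 4.4]
gripper_width: 0.012
finger_force: 59.7
```

{"fn": "drive_tool", "kwargs": {"moves": [[[1, 0, 0, 0.001, 0], [1, 0, 0, 0.001, 0], [1, 0, 0, 0, 0]]]}}

```text
time_s: 58.27
ee_pos: [0.509, 0.2379, 0.0353]
tcp_rot: [0.002, 0.088, 0.996, 0.001]
wrist_force: [-0.1, 3.4, 8.5]
gripper_width: 0.0119
finger_force: 60.0
```

{"fn": "drive_tool", "kwargs": {"moves": [[[1, 0, 0, 0.001, 0], [1, 0, 0, 0.001, 0], [1, 0, 0, 0, 0]]]}}

```text
time_s: 58.52
ee_pos: [0.5089, 0.2383, 0.0339]
tcp_rot: [0.002, 0.088, 0.996, 0.001]
wrist_force: [-2.3, 5.7, 10.8]
gripper_width: 0.012
finger_force: 60.6
```

```bash
python3 - <<'E'
from plan import *
from meas import *
sys_y=-.05
im=camera("side"); h=cv2.cvtColor(im,cv2.COLOR_BGR2HSV); H,S,V=[h[...,i].astype(int) for i in range(3)]; yy,xx=np.mgrid[:384,:512]
def on_lane(uv,y):
    o,d=ray("side",uv); r=np.radians(CY); f=np.array([-np.sin(r),np.cos(r),0]); e=np.array([np.cos(r),np.sin(r),0]); g=np.array([*L(CR,CY,0,y),0])
    q=o+d*(((g-o)@f)/(d@f)); return round(float((q-g)@e*1e3),1),round(float(q[2]*1e3),1)
u=proj("side",[*L(CR,CY,-.075,-.05),.05]); roi=(abs(xx-u[0])<12)&(abs(yy-u[1])<12); print(u)
for m,A,c in blobs((V<60)&roi,8): print("dark",A,c,on_lane(c,-.05))
for m,A,c in blobs((H>15)&(H<28)&(S>140)&(V>100)&roi,3): print("brass",A,c,on_lane(c,-.05))
u=proj("side",[*L(CR,CY,.07,-.05),.05]); roi=(abs(xx-u[0])<16)&(abs(yy-u[1])<8)
for m,A,c in blobs((S<40)&(V>130)&roi,5):
    ys,xs=np.nonzero(m); k=xs==xs.max(); print("rod",A,on_lane(c,-.05),"end",on_lane((xs.max(),ys[k].mean()),-.05))
E
```

```text
[224.6642 147.7734]
brass 5 [233.4 144.2] (-37.1, 71.2)
brass 13 [226.4615 147.1538] (-67.2, 53.8)
brass 19 [232.3684 152.1053] (-43.2, 29.4)
rod 8 (125.0, 81.1) end (135.3, 79.3)
rod 47 (41.6, 54.8) end (78.0, 57.2)
```

{"fn": "drive_tool", "kwargs": {"moves": [[[1, 0, 0, -0.001, 0], [0.8, 0, 0, 0, 0], [0.7, 0, 0, 0, 0], [0.6, 0, 0, 0, 0], [0.6, 0, 0, 0, 0], [0.6, 0, 0, -0.02, 0], [0.6, 0, 0, -0.04, 0], [0.6, 0, 0, -0.04, 0], [1, 0, 0, -0.04, 0], [1, 0.03, 0, -0.02, 0], [1, 0.03, 0, 0, 0], [1, 0.03, 0, 0, 0]]]}}

```text
time_s: 59.57
ee_pos: [0.4181, 0.2531, 0.1933]
tcp_rot: [0.001, 0.089, 0.996, 0.0]
wrist_force: [0.1, 1.0, -0.1]
gripper_width: 0.0001
finger_force: 0.0
```

```bash
cat > chk.py <<'E'
from plan import *
from meas import *
im=camera("side"); h=cv2.cvtColor(im,cv2.COLOR_BGR2HSV); H,S,V=[h[...,i].astype(int) for i in range(3)]; yy,xx=np.mgrid[:384,:512]
cv2.imwrite("pics/chk_s.png",im); it=camera("top"); cv2.imwrite("pics/chk_t.png",it); ht=cv2.cvtColor(it,cv2.COLOR_BGR2HSV); Ht,St,Vt=[ht[...,i].astype(int) for i in range(3)]
def on_lane(uv,y):
    o,d=ray("side",uv); r=np.radians(CY); f=np.array([-np.sin(r),np.cos(r),0]); e=np.array([np.cos(r),np.sin(r),0]); g=np.array([*L(CR,CY,0,y),0])
    q=o+d*(((g-o)@f)/(d@f)); return round(float((q-g)@e*1e3),1),round(float(q[2]*1e3),1)
r=np.radians(CY)
for y,s in((-.05,-1),(.05,1)):
    u=proj("side",[*L(CR,CY,s*.075,y),.05]); roi=(abs(xx-u[0])<11)&(abs(yy-u[1])<11); print("lane",y)
    for m,A,c in blobs((V<75)&roi,8): print(" dark",A,on_lane(c,y))
    for m,A,c in blobs((H>15)&(H<28)&(S>140)&(V>100)&roi,3): print(" brass",A,on_lane(c,y))
    pts=[]
    u=proj("top",[*L(CR,CY,0,y),.055]); roi=(abs(xx-u[0])<45)&(abs(yy-u[1])<45)
    for m,A,c in blobs((St<50)&(Vt>120)&roi,25):
        P=np.array([onz("top",q,.055)[:2] for q in zip(*np.nonzero(m)[::-1])])-CR; l=np.c_[P@[np.cos(r),np.sin(r)],P@[-np.sin(r),np.cos(r)]]*1e3
        if abs(l[:,1].mean()-y*1e3)<15: print(" rod top",A,l.mean(0),l.min(0),l.max(0))
for n,a in(("top",(Ht,St,Vt)),("side",(H,S,V))):
    hh,ss,vv=a; u=proj(n,[.5224,.4314,.0897])
    for m,A,c in blobs(((hh<6)|(hh>172))&(ss>150)&(vv>80)&(abs(xx-u[0])<30)&(abs(yy-u[1])<30),6): print("red",n,A,c)
plan(cr(-70,144,.2),cr(-70,144,.085),cr(60,144,.085))
E
python3 chk.py
```

```text
lane -0.05
 dark 16 (-79.5, 35.0)
 brass 7 (-35.2, 70.9)
 brass 13 (-67.2, 54.2)
 brass 20 (-42.9, 28.7)
 rod top 343 [ -0.5606 -37.9427] [-60.2408 -56.2055] [79.0987  0.4882]
lane 0.05
 dark 18 (79.3, 43.6)
 brass 8 (42.8, 69.0)
 brass 8 (68.0, 52.3)
 brass 14 (39.6, 28.7)
 brass 4 (32.2, -5.0)
 rod top 229 [ 2.8085 54.862 ] [-58.2065  43.7113] [64.6023 81.7088]
red top 61 [ 90.0328 194.2131]
red side 18 [240.5    115.2222]
at [0.4157 0.2537 0.1926] yaw -10.02 w -0.0002 F [0.8511 0.9622 0.3861] t 59.6667
to [0.4843 0.438  0.2   ] -10.1 twist 0.0018 shift [-0.0353  0.1935 -0.0074] rows>=4.9
to [0.4843 0.438  0.085 ] -10.1 twist -0.0000 shift [-0.     0.     0.115] rows>=2.8
to [0.6123 0.4152 0.085 ] -10.1 twist -0.0000 shift [-0.13  0.   -0.  ] rows>=3.2
```

```bash
python3 stack.py .056; python3 - <<'E'
from plan import *
plan(cr(-75,144,.193),cr(-75,144,.066),cr(0,144,.066))
E
```

```text
top 179 [0.4992 0.0121] len/wid [ 63.5765 132.3939] yaw -3.93555891025278 block-frame mm -13.296230866269594 -1.8953536881128454
side 489 [ 0.5123 -0.0076] len/wid [ 92.0545 106.7687] yaw -18.0660777856709 block-frame mm 1.842857530074337 -19.977053932248086
at [0.4188 0.2532 0.1926] yaw -10.1 w -0.0001 F [ 1.1737 -1.0587 -0.2212] t 59.7667
to [ 0.544  -0.4032  0.047 ] 4.0 twist -0.3134 shift [-0.0791 -0.6635  0.1456] rows>=16.9
at [0.4188 0.2532 0.1926] yaw -10.1 w -0.0001 F [ 1.1737 -1.0587 -0.2212] t 59.7667
to [0.4794 0.4389 0.193 ] -10.1 twist -0.0000 shift [-0.0271  0.1935 -0.0004] rows>=4.8
to [0.4794 0.4389 0.066 ] -10.1 twist -0.0000 shift [-0.     0.     0.127] rows>=3.1
to [0.5533 0.4258 0.066 ] -10.1 twist -0.0000 shift [-0.075  0.    -0.   ] rows>=1.9
```

{"fn": "drive_tool", "kwargs": {"moves": [[[1, -0.0054, 0.0387, 0, 0], [1, -0.0054, 0.0387, 0, 0], [1, -0.0054, 0.0387, 0, 0], [1, -0.0054, 0.0387, 0, 0], [1, -0.0054, 0.0387, 0, 0], [1, 0, 0, 0.03, 0], [1, 0, 0, 0.035, 0], [1, 0, 0, 0.035, 0], [1, 0, 0, 0.027, 0], [1, 0, 0, 0, 0], [1, 0, 0, 0, 0]]]}}

```text
time_s: 60.68
ee_pos: [0.48, 0.4384, 0.0644]
tcp_rot: [-0.001, 0.089, 0.996, -0.001]
wrist_force: [1.0, 0.4, 1.2]
gripper_width: 0.0001
finger_force: 0.0
```

```bash
sed -i 's/(V>140),60/(V>75),60/' stack.py; python3 stack.py .056;  python3 - <<'E'
from plan import *
plan(cr(-75,144,.066),cr(0,144,.066))
E
```

```text
top 60 [ 0.5163 -0.0119] len/wid [  7.8535 121.6932] yaw -6.105649459451968 block-frame mm 6.30878416257527 -23.870954411737895
side 117 [0.4228 0.1359] len/wid [ 36.8621 114.3302] yaw 79.92590128872297 block-frame mm -102.63013076719874 112.96814737233709
side 803 [0.4987 0.0119] len/wid [114.4726 181.4067] yaw -74.49646398802565 block-frame mm -13.795781496774573 -2.1313695534795394
at [0.4809 0.4393 0.0674] yaw -10.16 w -0.0003 F [ 0.258  -0.5407  0.2545] t 60.7833
to [ 0.544  -0.4032  0.047 ] 4.0 twist -0.3148 shift [-0.0041 -0.8449  0.0204] rows>=20.9
at [0.4809 0.4393 0.0674] yaw -10.16 w -0.0003 F [ 0.258  -0.5407  0.2545] t 60.7833
to [0.4794 0.4389 0.066 ] -10.1 twist -0.0014 shift [ 0.0014 -0.0007  0.0014] rows>=0.1
to [0.5533 0.4258 0.066 ] -10.1 twist -0.0000 shift [-0.075  0.    -0.   ] rows>=1.9
```

```bash
python3 - <<'E'
from plan import *
from meas import *
im=camera("top"); cv2.imwrite("pics/t9.png",im)
h=cv2.cvtColor(im,cv2.COLOR_BGR2HSV).astype(int)
for y in range(172,226,4): print(y," ".join("%d/%d/%d"%tuple(h[y,x]) for x in range(218,256,4)))
E
```

```text
172 35/87/137 35/88/133 35/81/135 34/85/132 36/91/135 35/86/133 35/86/130 36/90/133 34/88/130 34/88/130
176 35/86/134 35/86/133 35/85/135 35/85/132 36/86/134 33/84/130 35/84/133 35/87/132 34/89/134 33/86/128
180 33/84/134 37/86/137 33/82/133 27/118/255 27/118/255 28/114/255 28/113/255 39/72/85 36/85/84 36/76/84
184 34/87/135 33/81/133 34/81/133 28/114/255 27/117/255 28/113/255 28/115/255 36/88/84 38/90/85 36/87/82
188 34/87/137 33/84/133 36/84/134 28/113/255 27/113/254 27/118/254 28/112/255 34/78/82 34/87/85 33/73/84
192 33/82/137 35/86/136 35/84/134 27/114/255 27/112/254 27/112/254 29/107/255 34/76/90 38/79/90 33/69/85
196 33/83/135 35/86/136 37/81/133 27/116/255 28/112/254 27/112/254 26/120/255 35/74/86 34/72/88 34/82/121
200 34/85/135 37/85/138 37/81/129 27/115/255 27/112/254 27/111/255 21/140/239 39/80/89 35/82/87 34/89/118
204 34/83/139 33/83/135 28/97/158 28/109/254 28/110/254 28/111/254 20/135/187 37/89/89 32/75/88 33/80/140
208 35/84/137 35/84/139 23/131/239 28/110/255 28/112/255 27/111/255 23/119/146 37/74/89 36/82/93 35/83/141
212 36/83/144 35/84/137 27/116/255 27/112/255 29/111/255 27/111/255 42/65/79 32/71/90 36/71/90 35/83/138
216 36/83/141 35/85/141 33/82/134 37/76/134 26/101/169 24/125/255 35/83/141 35/83/142 35/81/142 34/75/136
220 34/83/126 35/82/140 35/82/140 35/80/141 35/77/142 35/84/137 35/81/141 36/84/142 36/84/140 36/77/142
224 34/84/125 36/82/143 35/85/138 35/86/139 33/83/139 36/83/141 35/83/141 36/83/139 33/79/139 34/82/137
```

```bash
python3 - <<'E'
from plan import *
from meas import *
im=cv2.imread("pics/t9.png"); h=cv2.cvtColor(im,cv2.COLOR_BGR2HSV).astype(int)
m=np.zeros(h.shape[:2],bool); s=np.s_[172:224,216:252]; m[s]=((h[...,0]<31)&(h[...,1]>95)&(h[...,2]>170))[s]
for lab,mm in(("all",m),("bright",m&(h[...,2]>250))):
    b,a,c=max(blobs(mm,60),key=lambda q:q[1]); ys,xs=np.nonzero(b); P=np.array([onz("top",u,.056)[:2] for u in zip(xs,ys)]); w,v=np.linalg.eigh(np.cov(P.T)); d=P.mean(0)-BK; r=np.radians(BY)
    print(lab,a,P.mean(0),np.sqrt(12*w)*1e3,(np.degrees(np.arctan2(v[1,1],v[0,1]))+90)%180-90,1e3*(d@[np.cos(r),np.sin(r)]),1e3*(d@[-np.sin(r),np.cos(r)]))
    print(cv2.minAreaRect((P*1000).astype(np.float32)))
E
```

```text
all 604 [0.5139 0.0111] [ 48.8831 115.1207] -6.2192071264321385 1.418145168026349 -1.298224984332652
((514.3065185546875, 11.1558837890625), (48.904502868652344, 115.30017852783203), 83.38529968261719)
bright 537 [0.5138 0.0115] [ 45.0386 112.1535] -6.192924699996752 1.2904625052137648 -0.8180131941140674
((514.0858154296875, 11.495246887207031), (44.637481689453125, 112.94654083251953), 83.58968353271484)
```

The stack is square, at yaw −6.2° and about 1 mm off centre. Both feet are seated, so I'll push the lever.

{"fn": "drive_tool", "kwargs": {"moves": [[[1, -0.015, 0, 0, 0], [1, -0.012, 0, 0, 0], [1, -0.01, 0, 0, 0], [1, -0.01, 0, 0, 0], [1, -0.01, 0, 0, 0], [1, -0.01, 0, 0, 0], [1, -0.008, 0, 0, 0], [1, 0, 0, 0, 0]]]}}

```text
time_s: 61.5
ee_pos: [0.5551, 0.4254, 0.0667]
tcp_rot: [0.001, 0.089, 0.996, 0.001]
wrist_force: [0.0, -0.4, 0.7]
gripper_width: 0.0
finger_force: 0.0
```

{"fn": "drive_tool", "kwargs": {"moves": [[[1, -0.003, 0, 0, 0], [1, -0.003, 0, 0, 0], [1, 0, 0, 0, 0]]]}}

```text
time_s: 61.75
ee_pos: [0.5594, 0.4247, 0.0656]
tcp_rot: [0.0, 0.088, 0.996, 0.0]
wrist_force: [-0.1, 0.1, -0.1]
gripper_width: -0.0
finger_force: 0.2
```

{"fn": "drive_tool", "kwargs": {"moves": [[[1, -0.003, 0, 0, 0], [1, -0.003, 0, 0, 0], [1, 0, 0, 0, 0]]]}}

```text
time_s: 62.0
ee_pos: [0.5641, 0.424, 0.0651]
tcp_rot: [-0.002, 0.088, 0.996, -0.0]
wrist_force: [-6.9, 0.6, 2.3]
gripper_width: -0.0002
finger_force: 3.3
```

{"fn": "drive_tool", "kwargs": {"moves": [[[1, -0.002, 0, 0, 0], [1, -0.002, 0, 0, 0], [1, 0, 0, 0, 0]]]}}

```text
time_s: 62.25
ee_pos: [0.5647, 0.424, 0.065]
tcp_rot: [-0.005, 0.087, 0.996, -0.001]
wrist_force: [-22.5, 0.2, 8.4]
gripper_width: 0.0001
finger_force: 11.5
```

```bash
cat > lev.py <<'E'
from plan import *
from meas import *
c={}
for n in("top","side"):
    im=camera(n); h=cv2.cvtColor(im,cv2.COLOR_BGR2HSV).astype(int); H,S,V=h[...,0],h[...,1],h[...,2]; yy,xx=np.mgrid[:384,:512]; u=proj(n,[.55,.4314,.0897])
    b=[(A,q) for m,A,q in blobs(((H<6)|(H>172))&(S>150)&(V>80)&(abs(xx-u[0])<25)&(abs(yy-u[1])<25),4)]; print(n,b)
    if b: c[n]=max(b,key=lambda q:q[0])[1]
r=np.radians(CY)
if len(c)==2:
    q=tri(c["top"],c["side"]); d=q[:2]-CR; print(q,"x' mm",1e3*(d@[np.cos(r),np.sin(r)]),"start was -31.3")
plan()
E
python3 lev.py
```

```text
top [(np.int32(51), array([ 94.9608, 171.902 ]))]
side [(np.int32(22), array([254.9091, 116.0909]))]
[0.5873 0.4192 0.0891] x' mm 34.6919162150918 start was -31.3
at [0.5647 0.424  0.065 ] yaw -10.02 w -0.0002 F [-22.6652   1.2731   8.454 ] t 62.35
```

The lever is at its stop: the tip moved 66 mm, as expected for 1.0 rad, and the force rose to 22 N. I'll retreat clear.

{"fn": "drive_tool", "kwargs": {"moves": [[[1, 0.01, 0, 0, 0], [1, 0.03, 0, 0, 0], [1, 0.03, 0, -0.01, 0], [1, 0.02, 0, -0.035, 0], [1, 0, 0, -0.04, 0], [1, 0, 0, -0.04, 0], [1, 0, 0, 0, 0], [1, 0, 0, 0, 0], [1, 0, 0, 0, 0]]]}}

```text
time_s: 63.1
ee_pos: [0.4804, 0.4385, 0.1896]
tcp_rot: [-0.0, 0.088, 0.996, -0.0]
wrist_force: [0.2, 1.1, 0.3]
gripper_width: 0.0
finger_force: 0.0
```

```bash
python3 lev.py; python3 chk.py | head -14; python3 -c "
from plant import *
print(close_job())"
```

```text
top [(np.int32(59), array([ 94.7119, 172.339 ]))]
side [(np.int32(22), array([254.9091, 116.0909]))]
[0.5868 0.4202 0.0884] x' mm 33.96819196773289 start was -31.3
at [0.4802 0.4383 0.1886] yaw -10.14 w -0.0001 F [-0.0545  0.0101 -0.814 ] t 63.2
lane -0.05
 dark 29 (-77.8, 50.8)
 brass 6 (-36.0, 71.5)
 brass 14 (-68.6, 52.3)
 brass 20 (-42.7, 27.4)
 rod top 221 [ 14.5763 -45.3789] [-60.2408 -57.4691] [79.0987  0.4882]
lane 0.05
 dark 20 (79.4, 46.0)
 brass 8 (42.8, 69.0)
 brass 9 (67.7, 53.7)
 brass 6 (38.2, 42.6)
 brass 8 (41.2, 17.6)
 brass 5 (32.6, -3.3)
 rod top 227 [-4.7269 53.5061] [-74.4014  43.7113] [64.6023 80.9378]
the job is handed in; nothing more can be done
None
```

The job is done and handed in at about 63 s: all four plates are stacked flat and square on the block (measured about 1 mm off centre), both feet lie one to a lane with their discs clear, and the lever was pushed fully over last.

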